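# Load the sample press with pineapple chunks

## Robot

A 7-joint arm with a two-finger parallel gripper is mounted at the origin on a cart in front of the work surface, level with it; the furniture and walls round the work are solid. World frame = base frame: x ahead of the robot, y to its left, z up, the work surface at z = 0. Lengths are in m, angles in rad, forces in N, time in s.
With the tool pointing down it reaches from about 0.4 to 0.85 m from the base axis. Payload 4.5 kg.
Tool frame: the origin (TCP) lies between the finger pads; the fingertips stand 14 mm ahead of it and the grasp point (between the pads) lies 5 mm behind it; z points along the fingers, y is the line along which they close (so a half turn about z gives the same grasp; the last joint's range is limited). The gripper opens to 88 mm and grips with 3 to 60 N. Pads are 18 mm wide; open, the fingers measure 123 mm over their backs; the gripper's body (75 mm by 187 mm) begins 45 mm behind the grasp point.
Start: joints at [1.152, 0.689, -0.195, 1.565, 0.157, 0.902, -0.215], TCP at [0.273, -0.562, 0.253] pointing down, gripper open.
Joint ranges: [-3.01, 3.01], [-0.46, 2.08], [-1.47, 1.51], [0.13, 2.56], [-1, 4.14], [0.04, 2.09], [-2.66, 2.66]. Speed limits (rad/s): [2.57, 2.57, 3.14, 3.14, 3.14, 3.14, 3.14].

## Interface

Orientations are given as a unit quaternion [w, x, y, z].
In Python, from station import sense, grab_frame, calibration, finish_job gives the robot as it stands. The module is installed in compiled form; this text tells all that it offers.
- The arm moves only by the tool arm_command, never from a script. Its argument "motion" is a list of rows, each a list of 7 numbers: the shift along the tool's x, y, z in m, then the turn, a rotation vector about the tool's x, y, z in degrees, then the opening in per cent of the stroke, from 0 (shut) to 100 (fully open). In form: [[dx, dy, dz, rx, ry, rz, claw], ...]. A call has 1 to 10 rows; each row is the pose to reach, as a shift and turn from the pose commanded when the call began, along the tool's axes at that moment; what a row does not reach only later rows make up. A row lasts 1/8 s, in which the tool goes at most 62.5 mm and 10.7 degrees, less where a joint would pass 70% of its speed; a pose out of reach is approached as far as the arm can. A call with a gripper value outside its range is refused whole. The fingers move at their own pace and stop on an object; "grip_force" is the grip in N (left out, the last holds). Time passes only in rows, so rows that repeat a pose let the fingers close. It gives the time, the measured TCP pose, the force, the opening and the grip force at its end, in the units of the state.
- sense(): the state, without advancing time (a new reading comes with each control period).
- grab_frame(name): name is "side" or "top" or "wrist"; returns the picture (480x640x3 uint8, red, green, blue); there is no depth.
- calibration(name): a dict with "intrinsics" (3x3 intrinsics, pixels), "camera_from_world" (4x4, takes a point from world to camera coordinates); the wrist camera has in their place "hand_eye" (4x4, takes a point from camera to tool coordinates, whose origin is the TCP and whose axes are the flange's). Camera axes: x right, y down, z forward; pixel columns grow to the right and rows downward; lengths in m; the calibration is good to about 2 mm. A picture is of the moment at which its call begins: read the wrist's pose just before it. calibration takes no time and is no camera call.
- finish_job(): hands the job in; it is judged then, once.
The state is a dict: "time_s": time; "qpos": joint angles; "joint_vel": joint speeds; "joint_torque": joint torques, N m; "tool_pos": TCP position; "tool_rot": TCP orientation; "ft_force": force on the tool from outside, world axes, zero at the start; "wrist_torque": the same for the moment, N m; "gripper_width": opening from 0.0 (shut) to 1.0 (fully open); "grasp_force": force on a finger pad.
Only numpy, scipy, OpenCV 4.12 (cv2) and the standard library are available. Lean on these libraries where they do the work, as an engineer would, in place of code of your own. Each camera call takes 0.05 s, during which the arm holds its last target. There are 200 camera calls.

## Task

Load the sample press: swivel the cover of its feed box fully aside, tip the chunk bin up by its side grip so that all the pineapple chunks gather at the low end, and with the hand scoop take every chunk out of that corner and tip it into the feed box, touching the fruit with nothing but the scoop. Then lay the scoop back in its tray the way it lay, lower the bin level again and close the cover over the port. Leave the sample cups, the thermometer and the counter where they are.

Things in the scene. Friction and masses are not known exactly. Their poses are not given: they have to be found in the camera images.
- bin_stand: Fixed steel stand of the tilting chunk bin, base plate 205 x 132 mm; origin on the table under its centre; x runs from the bin's deep low end to its shallow far end, y to the side where the bin's grip sticks out, z up. The bin is an open steel box hinged to it along the lower edge of the deep end; when level its floor is 50 mm above the table.
- chunk_bin (a joint): Tilt of the bin about its hinge: 0 level, grows as the far end is lifted, stop at 0.50 rad. Stiff friction hinge (1.9 N m; 13 to 18 N upward at the grip): it stays where it is left and must be pushed down again. Chunks slide to the deep end from about 0.35 rad.
- bin_hinge (a point): Middle of the bin's hinge axis, 45 mm above the table, 95 mm from the stand's origin toward -x of the stand; the axis runs along the stand's y.
- bin_corner (a point): Inner corner (middle) of bin floor and deep end wall, moving with the bin; 10 mm from the hinge axis along x, 5 mm above it. Axes: x along the floor to the far end, y across, z up from the floor. Inside 180 mm long, 106 wide; sheet 3 mm. Deep wall 130 mm high, leaning out 0.05 rad; far end only a 16 mm lip; sides 130 mm high up to x = 70 mm, then sloping down to the lip.
- bin_grip (a point): Middle of the bin's side grip, moving with it: round black bar, 20 mm diameter, 50 mm long, along the bin's y; 165 mm from the hinge axis toward the far end and 12 mm above it, its middle 34 mm outside the side wall. Free all round; a gripper may turn about it.
- feed_box: Fixed steel feed box of the sample press, open only at the port in its top. The box is 150 x 150 mm on 105 mm high, stands on the table (origin on the table under its centre), x away from the robot at yaw 0, z up. Wall 4 mm, inner floor 12 mm above the table; a short outlet pipe on its near face.
- feed_port (a point): Centre of the feed port, in the plane of the top plate 105 mm above the table: a rectangular opening 100 mm (x of the box) by 112 mm (y of the box).
- port_cover (a joint): Angle of the flat steel cover (134 x 136 mm, 3 mm thick, its underside 108 mm above the table) about its upright pivot screw: 0 over the port; grows counter-clockwise seen from above, swinging out to the -y side of the box, up to 1.8 rad; from 1.55 rad the port is quite clear. About 2 N at the knob; stays where it is left.
- cover_pivot (a point): The cover's pivot axis (vertical), at x 62, y -66 mm in the box's frame.
- cover_knob (a point): Grip height on the cover's upright round black knob, moving with it: 18 mm diameter, 38 mm tall, this point 25 mm above the cover's top; 124 mm from the pivot axis, on the near middle of the cover when closed.
- scoop_tray: Fixed flat steel tray 215 x 130 mm with a rim 9 mm high, on which the scoop lies; origin on the table under its centre, floor 3 mm up. x away from the robot at yaw 0.
- scoop: Loose steel hand scoop, 0.16 kg: flat floor 90 mm long, 91 wide, origin under its middle; open thin lip (nose) toward -x, back wall 46 mm high at x = +45 mm, side walls sloping up from 23 mm behind the lip; black rubber handle rising from it toward +x at 0.85 rad (49 degrees). Starts in the tray with the nose toward the tray's -x, its origin 40 to 50 mm from the tray's centre toward -x.
- scoop_grip (a point): Middle of the scoop's handle, 83 mm from the scoop's origin along +x and 77 mm up; the handle there is 18 mm wide (y), 26 mm tall, with flat upright sides, 72 mm long.
- scoop_nose (a point): Middle of the scoop's front lip, underside: 45 mm from its origin toward -x.
- chunk0: Wet pineapple chunk, rounded wedge about 38 x 45 x 34 mm, 40 g, slippery (friction about 0.25); origin at its centre. In the bin at the start; may be absent.
- chunk1: Wet pineapple chunk, rounded wedge about 38 x 45 x 32 mm, 40 g, slippery (friction about 0.25); origin at its centre. In the bin at the start; may be absent.
- chunk2: Wet pineapple chunk, rounded wedge about 38 x 45 x 36 mm, 40 g, slippery (friction about 0.25); origin at its centre. In the bin at the start; may be absent.
- chunk3: Wet pineapple chunk, rounded wedge about 38 x 45 x 34 mm, 40 g, slippery (friction about 0.25); origin at its centre. In the bin at the start; may be absent.
- chunk4: Wet pineapple chunk, rounded wedge about 38 x 45 x 32 mm, 40 g, slippery (friction about 0.25); origin at its centre. In the bin at the start; may be absent.
- sample_cup_a: Bystander: blue-lidded sample cup 49 mm across and 49 mm high, standing loose on the table; origin under its middle.
- sample_cup_b: Bystander: red-lidded sample cup 49 mm across and 55 mm high, standing loose on the table; origin under its middle.
- thermometer: Bystander: probe thermometer 178 mm long, standing loose on the table; origin under its middle.
- tally_counter: Bystander: tally counter 54 x 50 x 20 mm, standing loose on the table; origin under its middle.

How it is judged:
By the outcome, as a careful person would: the job done as asked, in the order asked, and still so for the second after the job is handed in, with the robot touching nothing.
Of chunk0, chunk1, chunk2, chunk3, chunk4 only 3 to 5 are there at a start; the rules pass over those that are not, and their reading is None.
At some moment in a run one of scoop may be knocked a few centimetres aside while the robot is not near it.
It also fails if it takes over 210 s, if anything falls off the work surface, if the arm or the gripper's body presses on something with over 40 N, if the wrist force passes 120 N, or if a joint passes its speed limit or range.

## Working session

There is one attempt and no reset: what is moved stays moved. The work goes in short steps, Python scripts to look and compute and a tool call to move; the robot and the scene stay as the last step left them, time stands still between calls to the robot, and variables do not carry over. Pictures are saved under pics/ and viewed, at most 14 in all, crops included, and the job is handed in when it is done.

Besides the shell and the picture viewer there is one more tool, called as name([rows], argument=value, ...), one row to a line, values as JSON. arm_command: Moves the arm, as the interface text tells. Its arguments: {"type":"object","properties":{"motion":{"type":"array","items":{"type":"array","items":{"type":"number"}}},"grip_force":{"type":"number"}},"required":["motion"]}

```bash
mkdir -p pics; ls
python3 - <<'E'
from station import *
import cv2,json
s=sense();print({k:s[k] for k in s})
for n in("side","top"):
    cv2.imwrite(f"pics/{n}0.png",grab_frame(n)[...,::-1]);c=calibration(n);print(n,c)
print(calibration("wrist"))
E
```

```text
pics
{'time_s': 0.0, 'qpos': array([ 1.15181042,  0.68999424, -0.19454185,  1.56635282,  0.15730868,
        0.90249076, -0.21506918]), 'joint_vel': array([-0.00021024,  0.00082034, -0.00113969,  0.00083973,  0.00274053,
        0.00103437,  0.00037623]), 'joint_torque': array([-1.20297762e-03, -5.27562475e+01, -1.26711935e+00, -1.53432012e+01,
       -5.27206413e-02,  6.40583763e-03,  1.70010835e-04]), 'tool_pos': array([ 0.27312124, -0.56148478,  0.25190197]), 'tool_rot': array([-8.86031988e-04,  9.74465893e-01,  2.24533664e-01, -2.66604388e-04]), 'ft_force': array([ 0.28122133, -0.68623127, -0.22102667]), 'wrist_torque': array([ 0.01101577,  0.02680479, -0.00670279]), 'grasp_force': 0.0, 'gripper_width': 0.9996495856022657}
side {'intrinsics': array([[448.17111007,   0.        , 317.56633186],
       [  0.        , 448.17111007, 237.10866378],
       [  0.        ,   0.        ,   1.        ]]), 'camera_from_world': array([[ 0.97391056, -0.226373  ,  0.01592133, -0.48145218],
       [-0.12084629, -0.57673405, -0.80794432,  0.12922229],
       [ 0.19207915,  0.78494147, -0.58904371
[... 439 characters left out ...]
01],
       [ 7.60192193e-02, -1.37122863e-02, -9.97012062e-01,
         1.20426546e+00],
       [ 0.00000000e+00,  0.00000000e+00,  0.00000000e+00,
         1.00000000e+00]])}
{'intrinsics': array([[351.86115175,   0.        , 321.36209846],
       [  0.        , 351.86115175, 244.10516077],
       [  0.        ,   0.        ,   1.        ]]), 'hand_eye': array([[ 9.96576816e-04, -9.49708010e-01, -3.13135278e-01,
         8.14077628e-02],
       [ 9.99999260e-01,  1.16474388e-03, -3.49978182e-04,
         9.52072988e-04],
       [ 6.97099482e-04, -3.13134697e-01,  9.49708469e-01,
        -1.33109344e-01],
       [ 0.00000000e+00,  0.00000000e+00,  0.00000000e+00,
         1.00000000e+00]])}
```

View pics/top0.png

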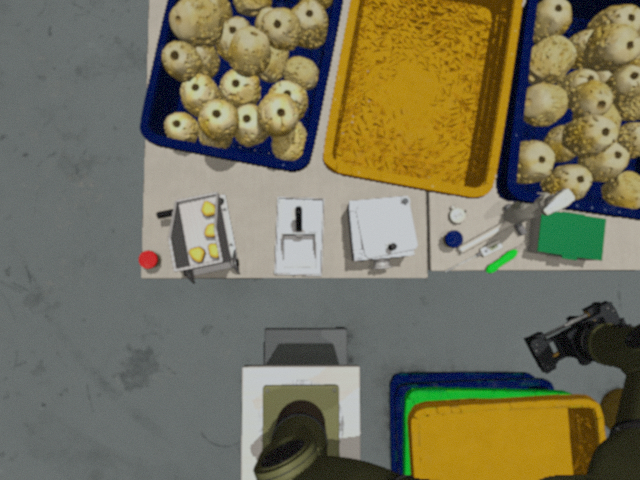

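View pics/side0.png

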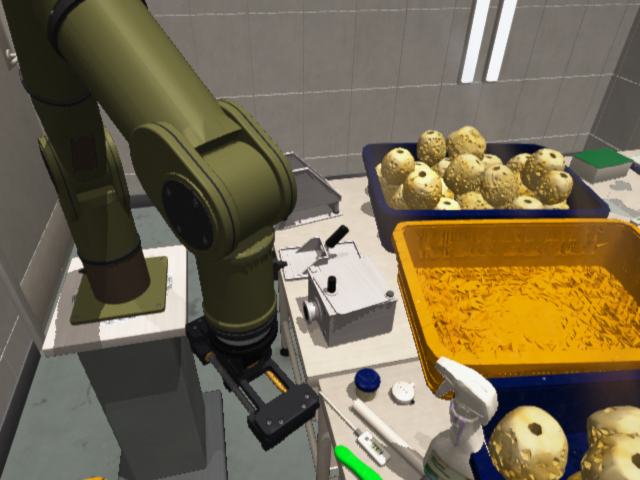

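```bash
cat > h.py <<'E'
from station import *
import numpy as np, cv2
from scipy.spatial.transform import Rotation as R
def rot(q): return R.from_quat(np.roll(np.array(q,float),-1))
def pw(n,u,v,z,T=None):
    "pixel -> world point on plane z"
    c=calibration(n);K=c["intrinsics"]
    if n=="wrist": M=T@c["hand_eye"]
    else: M=np.linalg.inv(c["camera_from_world"])
    d=M[:3,:3]@np.linalg.inv(K)@[u,v,1];o=M[:3,3]
    return o+d*(z-o[2])/d[2]
def proj(n,p,T=None):
    c=calibration(n)
    M=np.linalg.inv(T@c["hand_eye"]) if n=="wrist" else c["camera_from_world"]
    q=c["intrinsics"]@(M[:3,:3]@np.array(p)+M[:3,3]);return np.round(q[:2]/q[2],1)
def tcp():
    s=sense();T=np.eye(4);T[:3,:3]=rot(s["tool_rot"]).as_matrix();T[:3,3]=s["tool_pos"];return T
def down(yaw,rx=0,ry=0,rz=0):
    "tool pointing down, tool x at world yaw (deg)"
    return R.from_euler('z',yaw,degrees=True)*R.from_euler('x',180,degrees=True)
def rel(p,Rt=None,T=None):
    T=tcp() if T is None else T;R0=R.from_matrix(T[:3,:3]);Rt=Rt or R0
    d=R0.inv().apply(np.array(p)-T[:3,3]);r=(R0.inv()*Rt).as_rotvec(degrees=True)
    print("shift",np.round(d,4),"turn",np.round(r,2),"rows>=",np.ceil(max(np.linalg.norm(d)/.0625,np.linalg.norm(r)/10.7)))
def snap(n,name):
    T=tcp();im=grab_frame(n)[...,::-1];cv2.imwrite(f"pics/{name}.png",im);np.save(f"pics/{name}.npy",T);return im
E
python3 - <<'E'
from h import *
for n,u,v,z in[("port",381,230,.108),("knob",391,247,.14),("boxTL",349,203,.108),("boxTR",413,196,.108),("trayTL",278,199,.009),("trayBR",322,274,.009),("binTL",173,206,.18),("binBR",237,260,.15),("grip",165,214,.06),("cupred",149,260,.05),("scoophandle",297,216,.08)]:
    print(n,np.round(pw("top",u,v,z),3))
im=cv2.imread("pics/top0.png")
c=cv2.resize(im[185:290,265:425],None,fx=5,fy=5,interpolation=cv2.INTER_CUBIC);cv2.imwrite("pics/c1.png",c)
rel([.42,-.2,.42],down(0))
E
```

```text
port [ 0.508 -0.206  0.108]
knob [ 0.463 -0.226  0.14 ]
boxTL [ 0.577 -0.125  0.108]
boxTR [ 0.596 -0.29   0.108]
trayTL [0.605 0.064 0.009]
trayBR [ 0.397 -0.057  0.009]
binTL [0.559 0.3   0.18 ]
binBR [0.431 0.152 0.15 ]
grip [0.556 0.359 0.06 ]
cupred [0.434 0.401 0.05 ]
scoophandle [0.548 0.009 0.08 ]
shift [ 0.2902 -0.2611 -0.1676] turn [-0.09  0.03 25.95] rows>= 7.0
```

View pics/c1.png

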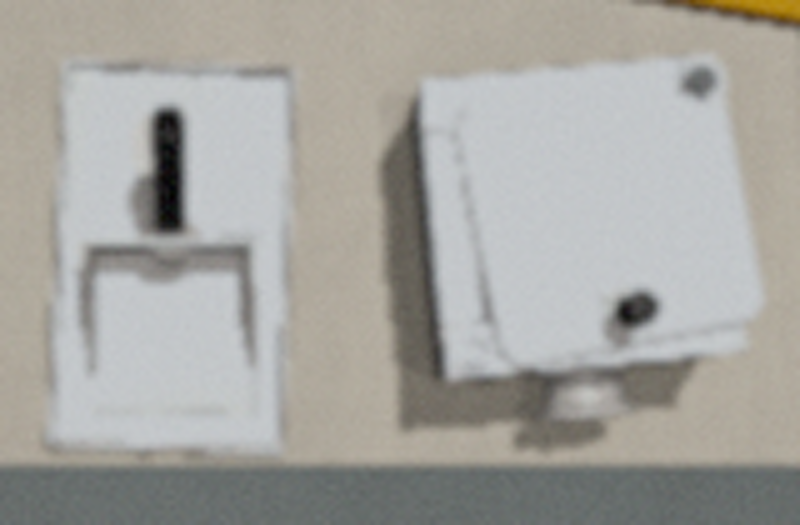

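Run:
```python
from h import *
rel([.56,.03,.42],down(0))
```

```text
shift [ 0.5168 -0.4067 -0.1674] turn [-0.09  0.03 25.95] rows>= 11.0
```

arm_command([
  [0,0,-0.06,0,0,0,100],
  [0,0,-0.12,0,0,0,100],
  [0,0,-0.168,0,0,0,100],
  [0.05,-0.04,-0.168,0,0,9,100],
  [0.1,-0.08,-0.168,0,0,18,100],
  [0.15,-0.12,-0.168,0,0,26,100],
  [0.2,-0.16,-0.168,0,0,26,100],
  [0.25,-0.2,-0.168,0,0,26,100],
  [0.3,-0.24,-0.168,0,0,26,100],
  [0.35,-0.28,-0.168,0,0,26,100],
])

```text
time_s: 1.35
tool_pos: [0.4614, -0.1649, 0.4206]
tool_rot: [0.0, 1.0, -0.001, -0.0]
ft_force: [1.0, -0.7, 0.4]
gripper_width: 1.0
grasp_force: 0.0
```

arm_command([
  [0.06,-0.02,0,0,0,0,100],
  [0.11,-0.06,0,0,0,0,100],
  [0.14,-0.11,0,0,0,0,100],
  [0.2,-0.2,0,0,0,0,100],
  [0.2,-0.2,0,0,0,0,100],
])

```text
time_s: 1.98
tool_pos: [0.662, 0.0362, 0.4198]
tool_rot: [-0.0, 1.0, 0.001, -0.001]
ft_force: [-0.1, -0.0, 0.3]
gripper_width: 1.0
grasp_force: 0.0
```

Run:
```python
from h import *
T=tcp();print(T.round(3),sense()["time_s"]);rel([.56,.03,.42],down(0))
```

```text
[[ 1.     0.002 -0.001  0.662]
 [ 0.002 -1.     0.001  0.036]
 [-0.001 -0.001 -1.     0.42 ]
 [ 0.     0.     0.     1.   ]] 1.975
shift [-0.102  0.006 -0.   ] turn [-0.05  0.07  0.09] rows>= 2.0
```

arm_command([
  [-0.05,0,0,0,0,0,100],
  [-0.1,0,0,0,0,0,100],
  [-0.1,0,0,0,0,0,100],
])

```text
time_s: 2.35
tool_pos: [0.557, 0.033, 0.42]
tool_rot: [0.001, 1.0, 0.0, -0.003]
ft_force: [1.3, 0.3, 1.8]
gripper_width: 1.005
grasp_force: 0.0
```

Run:
```python
from h import *
im=snap("wrist","w0");cv2.imwrite("pics/w0b.png",cv2.resize(im,(800,600),interpolation=cv2.INTER_CUBIC))
```

```text
(no output)
```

View pics/w0b.png

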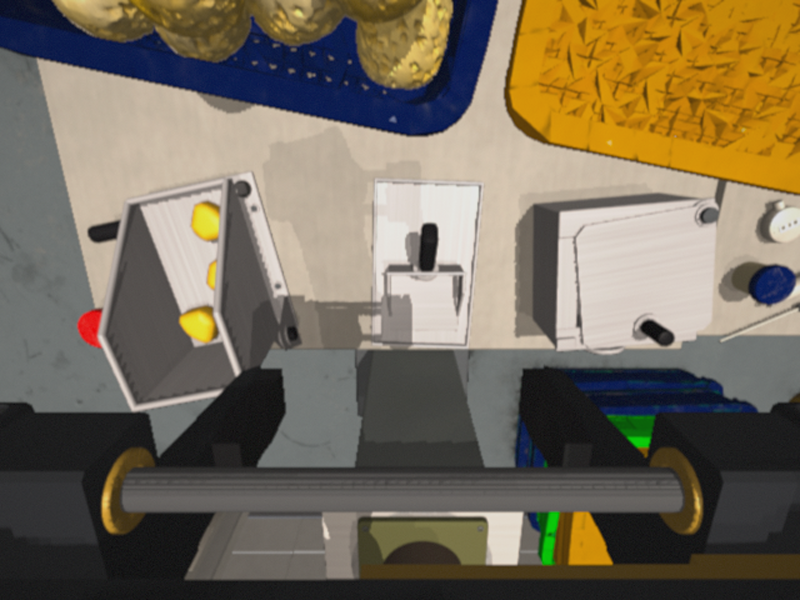

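Run:
```python
from h import *
T=np.load("pics/w0.npy")
for n,u,v,z in[("trayTL",375,179,.009),("trayTR",482,184,.009),("trayBL",372,344,.009),("trayBR",468,346,.009),
 ("scoopBackL",387,267,.049),("scoopBackR",464,267,.049),("nose L",388,316,.004),("noseR",456,317,.004),
 ("handletop",430,226,.108),("handlebot",428,268,.05),
 ("boxTL",533,204,.105),("boxBL",557,349,.105),("boxTR",716,192,.105),("pivot",709,214,.112),("knobtop",648,325,.149),("knobtopR",661,337,.149),
 ("grip out",91,236,.057),("grip in",119,227,.057),("lipL",130,200,.069),("lipR",225,177,.069),("deepL",135,408,.18),("deepR",242,390,.18),
 ("hingescrew",292,335,.045),("standUR",254,174,.003),("standLR",300,345,.003),("cup",100,325,.05)]:
    print(n,np.round(pw("wrist",u/1.25,v/1.25,z,T),3))
```

```text
trayTL [0.615 0.064 0.009]
trayTR [ 0.609 -0.064  0.009]
trayBL [0.402 0.072 0.009]
trayBR [ 0.399 -0.058  0.009]
scoopBackL [0.517 0.049 0.049]
scoopBackR [ 0.518 -0.041  0.049]
nose L [0.44  0.05  0.004]
noseR [ 0.439 -0.04   0.004]
handletop [0.574 0.003 0.108]
handlebot [0.517 0.001 0.05 ]
boxTL [ 0.596 -0.099  0.105]
boxBL [ 0.438 -0.141  0.105]
boxTR [ 0.607 -0.279  0.105]
pivot [ 0.587 -0.272  0.112]
knobtop [ 0.484 -0.21   0.149]
knobtopR [ 0.471 -0.226  0.149]
grip out [0.555 0.383 0.057]
grip in [0.565 0.349 0.057]
lipL [0.596 0.324 0.069]
lipR [0.62  0.219 0.069]
deepL [0.409 0.29  0.18 ]
deepR [0.429 0.184 0.18 ]
hingescrew [0.429 0.168 0.045]
standUR [0.62  0.209 0.003]
standLR [0.397 0.17  0.003]
cup [0.444 0.401 0.05 ]
```

Run:
```python
from h import *
T=np.load("pics/w0.npy")
for n,u,v,z in[("TL",560,211,.105),("BL",577,348,.105)]:
    print(n,np.round(pw("wrist",u/1.25,v/1.25,z,T),3))
for n,u,v,z in [("TL",421,82,.105),("BL",446,380,.105),("BR",748,352,.105),("pivot",700,81,.113),("knobtop",645,300,.149),("nose",162,410,.004),("backL",88,248,.049),("backR",253,244,.049),("handtop",168,107,.108),("handbot",170,230,.055),("trayTL",64,66,.009),("trayBL",46,447,.009),("trayTR",293,70,.009),("trayBR",283,453,.009)]:
    print(n,np.round(pw("top",u/5+265,v/5+185,z),3))
```

```text
TL [ 0.589 -0.127  0.105]
BL [ 0.439 -0.163  0.105]
TL [ 0.582 -0.126  0.105]
BL [ 0.429 -0.138  0.105]
BR [ 0.443 -0.292  0.105]
pivot [ 0.581 -0.268  0.113]
knobtop [ 0.467 -0.232  0.149]
nose [0.416 0.01  0.004]
backL [0.502 0.048 0.049]
backR [ 0.504 -0.04   0.049]
handtop [0.569 0.004 0.108]
handbot [0.511 0.004 0.055]
trayTL [0.607 0.065 0.009]
trayBL [0.396 0.074 0.009]
trayTR [ 0.605 -0.062  0.009]
trayBR [ 0.392 -0.056  0.009]
```

Run:
```python
from h import *
print(proj("side",[.4622,-.2317,.149]),proj("side",[.4622,-.2317,.111]),proj("side",[.5805,-.269,.111]),proj("top",[.46,.402,.055]))
rel([.462,-.232,.22],down(0))
```

```text
[328.9 278.9] [328.4 292.4] [387.1 296.2] [148.2 250.3]
shift [-0.0974  0.2648  0.201 ] turn [ 0.05  0.08 -0.02] rows>= 6.0
```

arm_command([
  [-0.02,0.05,0.03,0,0,0,100],
  [-0.04,0.1,0.07,0,0,0,100],
  [-0.06,0.15,0.11,0,0,0,100],
  [-0.08,0.2,0.15,0,0,0,100],
  [-0.092,0.25,0.19,0,0,0,100],
  [-0.092,0.263,0.2,0,0,0,100],
  [-0.092,0.263,0.2,0,0,0,100],
  [-0.092,0.263,0.2,0,0,0,100],
])

```text
time_s: 3.4
tool_pos: [0.4707, -0.2288, 0.2212]
tool_rot: [-0.0, 1.0, 0.0, 0.001]
ft_force: [0.2, 0.3, -0.2]
gripper_width: 1.003
grasp_force: 0.0
```

Run:
```python
from h import *
im=snap("wrist","w1");T=np.load("pics/w1.npy");print(T[:3,3],proj("wrist",T[:3,3],T),proj("wrist",[.467,-.23,.149],T))
```

```text
[ 0.4707368  -0.22881232  0.22124977] [319.2 327.4] [321.9 271.2]
```

View pics/w1.png

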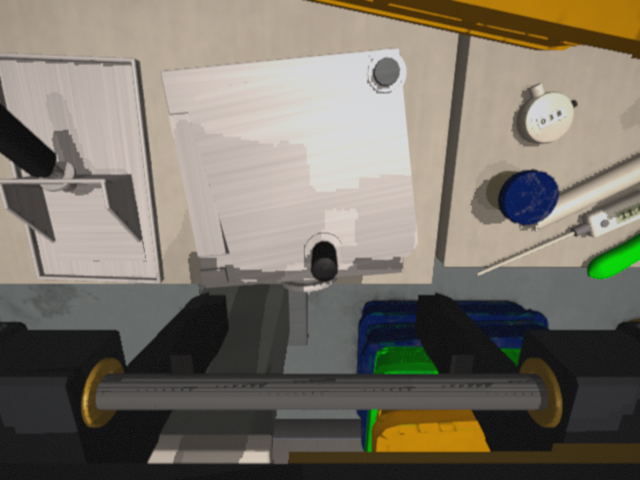

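arm_command([
  [-0.003,0.002,0.045,0,0,0,100],
  [-0.003,0.002,0.088,0,0,0,60],
  [-0.003,0.002,0.088,0,0,0,10],
  [-0.003,0.002,0.088,0,0,0,10],
  [-0.003,0.002,0.088,0,0,0,10],
  [-0.003,0.002,0.088,0,0,0,10],
], grip_force=15)

```text
time_s: 4.2
tool_pos: [0.4668, -0.2321, 0.134]
tool_rot: [0.001, 1.0, -0.0, 0.001]
ft_force: [0.7, -0.5, 1.0]
gripper_width: 0.461
grasp_force: 0.0
```

Run:
```python
from h import *
T=np.load("pics/w1.npy")
P=pw("wrist",386,71,.114,T);K=pw("wrist",324,269,.149,T);print(P,K)
t=tcp();print(t.round(4))
P=np.array([.5835,-.270,0]) if 0 else P
k0=np.array([t[0,3],t[1,3]]);v=k0-P[:2];r=np.hypot(*v);a=np.arctan2(v[1],v[0]);print(r,np.degrees(a))
for r in(r,):
  for d in np.linspace(0,87,13):
    b=a+np.radians(d);p=P[:2]+r*np.array([np.cos(b),np.sin(b)]);print(int(d),np.round(t[:3,:3].T@np.r_[p-k0,0],4)[:2])
print(sense()["gripper_width"])
```

```text
[ 0.586379  -0.2694777  0.114    ] [ 0.46846678 -0.231326    0.149     ]
[[ 1.     -0.001   0.0024  0.4668]
 [-0.001  -1.     -0.001  -0.2321]
 [ 0.0024  0.001  -1.      0.134 ]
 [ 0.      0.      0.      1.    ]]
0.12528127348787296 162.62985192241666
0 [0. 0.]
7 [-0.0037  0.0154]
14 [-0.0055  0.0311]
21 [-0.0053  0.047 ]
29 [-0.0031  0.0627]
36 [0.0011 0.0779]
43 [0.0072 0.0926]
50 [0.0151 0.1063]
58 [0.0246 0.119 ]
65 [0.0357 0.1303]
72 [0.0481 0.1401]
79 [0.0616 0.1483]
87 [0.0761 0.1548]
0.46127812034823584
```

arm_command([
  [0,0,0,0,0,0,10],
  [0,0,0,0,0,0,10],
  [0,0,0,0,0,0,10],
  [0,0,0,0,0,0,10],
  [-0.0037,0.0154,0,0,0,0,10],
  [-0.0055,0.0311,0,0,0,0,10],
  [-0.0053,0.047,0,0,0,0,10],
  [-0.0031,0.0627,0,0,0,0,10],
  [0.0011,0.0779,0,0,0,0,10],
  [0.0072,0.0926,0,0,0,0,10],
], grip_force=15)

```text
time_s: 5.45
tool_pos: [0.4733, -0.3254, 0.1327]
tool_rot: [-0.0, 1.0, -0.001, -0.0]
ft_force: [-2.4, 2.5, 3.2]
gripper_width: 0.197
grasp_force: 15.0
```

arm_command([
  [0.0079,0.0137,0,0,0,0,10],
  [0.0174,0.0264,0,0,0,0,10],
  [0.0285,0.0377,0,0,0,0,10],
  [0.0409,0.0475,0,0,0,0,10],
  [0.0544,0.0557,0,0,0,0,10],
  [0.069,0.062,0,0,0,0,10],
  [0.069,0.062,0,0,0,0,10],
  [0.069,0.062,0,0,0,0,10],
])

```text
time_s: 6.45
tool_pos: [0.5428, -0.3866, 0.1327]
tool_rot: [0.0, 1.0, -0.001, 0.001]
ft_force: [1.5, 2.0, -0.3]
gripper_width: 0.195
grasp_force: 15.0
```

arm_command([
  [0,0,0,0,0,0,60],
  [0,0,0,0,0,0,100],
  [0,0,0,0,0,0,100],
  [0,0,-0.05,0,0,0,100],
  [0,0,-0.1,0,0,0,100],
  [0,0,-0.15,0,0,0,100],
  [0,0,-0.2,0,0,0,100],
  [0,0,-0.2,0,0,0,100],
])

```text
time_s: 7.45
tool_pos: [0.5439, -0.3878, 0.3377]
tool_rot: [0.003, 1.0, -0.001, 0.004]
ft_force: [-0.0, 0.4, -0.4]
gripper_width: 1.0
grasp_force: 0.0
```

Run:
```python
from h import *
rel([.556,.376,.26],down(109))
```

```text
shift [ 0.0101 -0.7642  0.0737] turn [ 6.600e-01 -3.000e-02 -1.091e+02] rows>= 13.0
```

arm_command([
  [0,-0.055,0,0,0,-10,100],
  [0,-0.11,0,0,0,-20,100],
  [0,-0.165,0,0,0,-30,100],
  [0,-0.22,0,0,0,-40,100],
  [0,-0.28,0,0,0,-50,100],
  [0,-0.34,0,0,0,-60,100],
  [0,-0.4,0,0,0,-70,100],
  [0,-0.46,0,0,0,-80,100],
  [0,-0.52,0,0,0,-90,100],
  [0,-0.57,0,0,0,-100,100],
])

```text
time_s: 8.7
tool_pos: [0.5418, 0.1855, 0.3318]
tool_rot: [-0.0, 0.64, 0.768, -0.001]
ft_force: [0.1, -0.1, 0.4]
gripper_width: 1.003
grasp_force: 0.0
```

Run:
```python
from h import *
print(tcp()[:3,3],sense()["qpos"].round(2));rel([.556,.376,.26],down(109))
```

```text
[0.54177688 0.18550493 0.33178554] [ 0.01  0.61 -0.73  1.6   0.44  1.1  -0.66]
shift [0.1849 0.0483 0.0717] turn [-0.08  0.   -8.65] rows>= 4.0
```

arm_command([
  [0.05,0.012,0,0,0,-8,100],
  [0.1,0.024,0,0,0,-8.6,100],
  [0.15,0.036,0.04,0,0,-8.6,100],
  [0.185,0.048,0.072,0,0,-8.6,100],
  [0.185,0.048,0.072,0,0,-8.6,100],
  [0.185,0.048,0.072,0,0,-8.6,100],
])

```text
time_s: 9.45
tool_pos: [0.5582, 0.3729, 0.2604]
tool_rot: [0.0, 0.584, 0.812, -0.001]
ft_force: [-0.7, 0.0, 0.7]
gripper_width: 1.001
grasp_force: 0.0
```

Run:
```python
from h import *
im=snap("wrist","w2");T=np.load("pics/w2.npy");print(T.round(4))
```

```text
[[-3.174e-01  9.483e-01 -2.000e-04  5.582e-01]
 [ 9.483e-01  3.174e-01 -1.500e-03  3.729e-01]
 [-1.400e-03 -7.000e-04 -1.000e+00  2.604e-01]
 [ 0.000e+00  0.000e+00  0.000e+00  1.000e+00]]
```

View pics/w2.png

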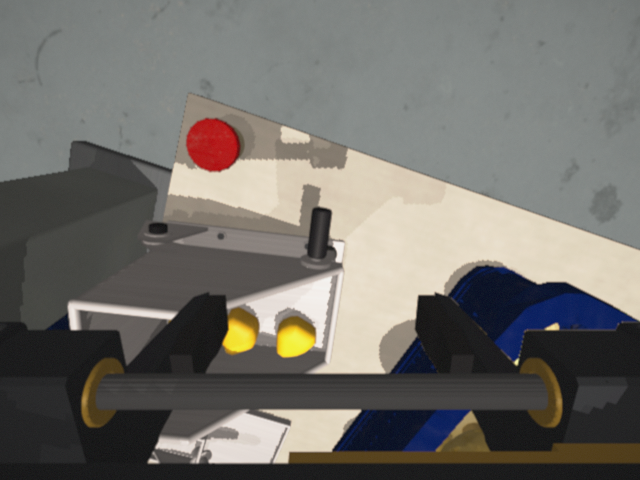

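Run:
```python
from h import *
T=np.load("pics/w2.npy")
for n,u,v,z in[("out",320.5,209,.067),("in",318,250,.067),("lipA",343,268,.069),("lipB",329,361,.069),("plateA",345,241,.003),("plateB",152,222,.003),("hingebolt",156,231,.045),("cup",213,146,.055),("lip far",341,268,.069)]:
    print(n,np.round(pw("wrist",u,v,z,T),4))
W=np.load("pics/w0.npy")
for n,u,v,z in[("deepL",135,408,.18),("deepR",242,390,.18)]: print(n,pw("wrist",u/1.25,v/1.25,z,W))
```

```text
out [0.5549 0.3801 0.067 ]
in [0.5656 0.3403 0.067 ]
lipA [0.5949 0.3309 0.069 ]
lipB [0.6173 0.2231 0.069 ]
plateA [0.5985 0.3395 0.003 ]
plateB [0.3813 0.2906 0.003 ]
hingebolt [0.4031 0.2995 0.045 ]
cup [0.4423 0.4023 0.055 ]
lip far [0.5931 0.3303 0.069 ]
deepL [0.4080602  0.29060298 0.18      ]
deepR [0.42776059 0.18483271 0.18      ]
```

```bash
cat >> h.py <<'E'
def axes(xt,zt):
    "tool rotation with tool z along zt and tool x near xt"
    z=np.array(zt,float);z/=np.linalg.norm(z);x=np.array(xt,float);x-=z*(x@z);x/=np.linalg.norm(x)
    return R.from_matrix(np.c_[x,np.cross(z,x),z])
YAW=np.radians(12);UX=np.array([np.cos(YAW),np.sin(YAW),0]);UY=np.array([-np.sin(YAW),np.cos(YAW),0]);UZ=np.array([0,0,1.])
HINGE=np.array([.4165,.237,.045])
E
python3 - <<'E'
from h import *
Rg=axes(UY,-UZ*np.cos(.14)-UY*np.sin(.14));zt=Rg.as_matrix()[:,2]
g=HINGE+.165*UX+.101*UY+.012*UZ;print(g)
rel(g+zt*.005-zt*.08,Rg);rel(g+zt*.005,Rg)
E
```

```text
[0.55689527 0.37009834 0.057     ]
shift [ 0.0088 -0.0014  0.1299] turn [ 0.49 -7.95  6.43] rows>= 3.0
shift [-0.0022 -0.0027  0.2091] turn [ 0.49 -7.95  6.43] rows>= 4.0
```

arm_command([
  [0.003,0,0.05,0.2,-4,3.2,100],
  [0.006,-0.001,0.1,0.5,-8,6.4,100],
  [0.0088,-0.0014,0.13,0.5,-8,6.4,100],
  [0.0033,-0.002,0.17,0.5,-8,6.4,100],
  [-0.0022,-0.0027,0.2091,0.5,-8,6.4,100],
  [-0.0022,-0.0027,0.2091,0.5,-8,6.4,10],
  [-0.0022,-0.0027,0.2091,0.5,-8,6.4,10],
  [-0.0022,-0.0027,0.2091,0.5,-8,6.4,10],
  [-0.0022,-0.0027,0.2091,0.5,-8,6.4,10],
  [-0.0022,-0.0027,0.2091,0.5,-8,6.4,10],
], grip_force=55)

```text
time_s: 10.75
tool_pos: [0.5563, 0.3714, 0.0523]
tool_rot: [0.054, 0.627, 0.776, -0.044]
ft_force: [-0.3, 0.5, 1.2]
gripper_width: 0.456
grasp_force: 0.0
```

arm_command([
  [0,0,0,0,0,0,10],
  [0,0,0,0,0,0,10],
  [0,0,0,0,0,0,10],
])

```text
time_s: 11.12
tool_pos: [0.5581, 0.3715, 0.0516]
tool_rot: [0.055, 0.627, 0.776, -0.042]
ft_force: [6.0, 2.9, -4.6]
gripper_width: 0.2
grasp_force: 55.1
```

Run:
```python
from h import *
T=tcp();print(T.round(3));Rt=T[:3,:3]
for th in np.linspace(.04,.48,12):
    a=np.arctan2(12,165);r=.1654
    d=r*((np.cos(a+th)-np.cos(a))*UX+(np.sin(a+th)-np.sin(a))*UZ)
    print(round(th,2),np.round(Rt.T@d,4).tolist())
```

```text
[[-0.207  0.978  0.032  0.558]
 [ 0.968  0.21  -0.135  0.372]
 [-0.138  0.003 -0.99   0.052]
 [ 0.     0.     0.     1.   ]]
0.04 [-0.0009, -0.0006, -0.0065]
0.08 [-0.0018, -0.0014, -0.013]
0.12 [-0.0027, -0.0026, -0.0195]
0.16 [-0.0036, -0.0039, -0.0259]
0.2 [-0.0045, -0.0056, -0.0322]
0.24 [-0.0054, -0.0075, -0.0385]
0.28 [-0.0062, -0.0096, -0.0447]
0.32 [-0.0071, -0.012, -0.0508]
0.36 [-0.0079, -0.0146, -0.0568]
0.4 [-0.0087, -0.0175, -0.0627]
0.44 [-0.0095, -0.0206, -0.0685]
0.48 [-0.0103, -0.024, -0.0742]
```

arm_command([
  [-0.0009,-0.0006,-0.0065,0,0,0,10],
  [-0.0018,-0.0014,-0.013,0,0,0,10],
  [-0.0027,-0.0026,-0.0195,0,0,0,10],
  [-0.0036,-0.0039,-0.0259,0,0,0,10],
  [-0.0036,-0.0039,-0.0259,0,0,0,10],
])

```text
time_s: 11.75
tool_pos: [0.5544, 0.3708, 0.0766]
tool_rot: [0.055, 0.627, 0.776, -0.042]
ft_force: [6.2, 2.1, -10.2]
gripper_width: 0.187
grasp_force: 55.4
```

arm_command([
  [-0.0009,-0.0017,-0.0063,0,0,0,10],
  [-0.0018,-0.0036,-0.0126,0,0,0,10],
  [-0.0026,-0.0057,-0.0188,0,0,0,10],
  [-0.0035,-0.0081,-0.0249,0,0,0,10],
  [-0.0043,-0.0107,-0.0309,0,0,0,10],
  [-0.0051,-0.0136,-0.0368,0,0,0,10],
  [-0.0059,-0.0167,-0.0426,0,0,0,10],
  [-0.0067,-0.0201,-0.0483,0,0,0,10],
  [-0.0067,-0.0201,-0.0483,0,0,0,10],
  [-0.0067,-0.0201,-0.0483,0,0,0,10],
])

```text
time_s: 13.0
tool_pos: [0.5347, 0.3672, 0.1258]
tool_rot: [0.054, 0.627, 0.776, -0.042]
ft_force: [5.8, 3.7, -9.3]
gripper_width: 0.189
grasp_force: 55.2
```

Run:
```python
from h import *
s=sense();print(tcp()[:3,3],s["ft_force"],s["gripper_width"])
snap("top","t1")
```

```text
[0.53467955 0.36721714 0.12576853] [ 5.80543425  3.72300499 -9.26448023] 0.18890062887717576
```

arm_command([
  [0,0,0,0,0,0,60],
  [0,0,0,0,0,0,100],
  [0,0,0,0,0,0,100],
  [0,0,0,0,0,0,100],
  [0,0,-0.04,0,0,0,100],
  [0,0,-0.08,0,0,0,100],
  [0,0,-0.13,0,0,0,100],
  [0,0,-0.19,0,0,0,100],
  [0,0,-0.25,0,0,0,100],
  [0,0,-0.25,0,0,0,100],
])

```text
time_s: 14.3
tool_pos: [0.5258, 0.4033, 0.3797]
tool_rot: [0.054, 0.627, 0.776, -0.039]
ft_force: [0.3, 0.3, 0.2]
gripper_width: 0.999
grasp_force: 0.0
```

Run:
```python
from h import *
print(tcp()[:3,3]);rel([.6,.26,.4],down(0))
```

```text
[0.52575924 0.40325084 0.37972157]
shift [-0.157   0.0425  0.0008] turn [  7.07   5.1  101.97] rows>= 10.0
```

arm_command([
  [-0.02,0.005,0,0.7,0.5,10.2,100],
  [-0.04,0.01,0,1.4,1,20.4,100],
  [-0.06,0.015,0,2.1,1.5,30.6,100],
  [-0.08,0.02,0,2.8,2,40.8,100],
  [-0.1,0.025,0,3.5,2.5,51,100],
  [-0.12,0.03,0,4.2,3,61.2,100],
  [-0.14,0.035,0,4.9,3.5,71.4,100],
  [-0.15,0.042,0,5.7,4.1,81.6,100],
  [-0.157,0.042,0,6.4,4.6,91.8,100],
  [-0.157,0.042,0,7.07,5.1,101.9,100],
])

```text
time_s: 15.55
tool_pos: [0.5993, 0.2556, 0.3947]
tool_rot: [0.005, 1.0, -0.004, -0.004]
ft_force: [0.0, 0.4, -0.1]
gripper_width: 1.003
grasp_force: 0.0
```

arm_command([
  [0,0,0,0,0,0,100],
  [0,0,0,0,0,0,100],
])

```text
time_s: 15.8
tool_pos: [0.5989, 0.2572, 0.3953]
tool_rot: [0.005, 1.0, 0.002, -0.004]
ft_force: [0.1, -0.5, 0.5]
gripper_width: 1.001
grasp_force: 0.0
```

Run:
```python
from h import *
im=snap("wrist","w3");T=np.load("pics/w3.npy");print(T.round(3))
```

```text
[[ 1.     0.004 -0.008  0.599]
 [ 0.004 -1.    -0.009  0.257]
 [-0.008  0.009 -1.     0.395]
 [ 0.     0.     0.     1.   ]]
```

View pics/w3.png

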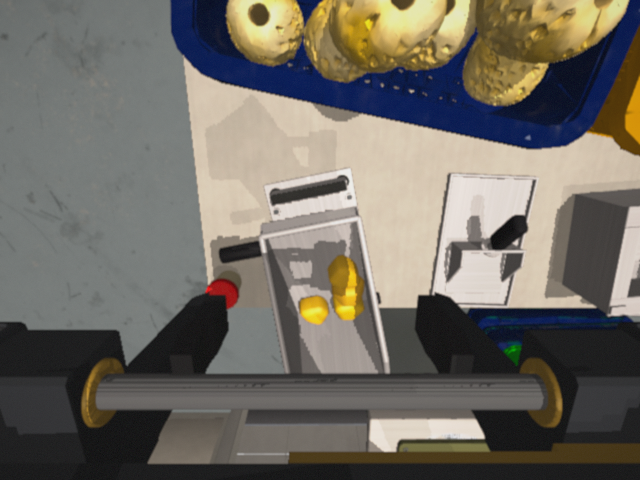

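Run:
```python
from h import *
rel([.56,.004,.30],down(-1.5))
```

```text
shift [-0.0392  0.2523  0.098 ] turn [0.53 0.42 1.7 ] rows>= 5.0
```

arm_command([
  [-0.01,0.06,0,0.5,0.4,1.7,100],
  [-0.02,0.12,0.02,0.5,0.4,1.7,100],
  [-0.03,0.18,0.05,0.5,0.4,1.7,100],
  [-0.035,0.23,0.08,0.5,0.4,1.7,100],
  [-0.039,0.252,0.098,0.5,0.4,1.7,100],
  [-0.039,0.252,0.098,0.5,0.4,1.7,100],
  [-0.039,0.252,0.098,0.5,0.4,1.7,100],
])

```text
time_s: 16.73
tool_pos: [0.5607, 0.0065, 0.3013]
tool_rot: [-0.001, 1.0, -0.013, 0.001]
ft_force: [0.5, -0.2, 0.4]
gripper_width: 1.003
grasp_force: 0.0
```

Run:
```python
from h import *
im=snap("wrist","w4");T=np.load("pics/w4.npy");print(T.round(3))
```

```text
[[ 1.    -0.026  0.002  0.561]
 [-0.026 -1.     0.002  0.007]
 [ 0.002 -0.002 -1.     0.301]
 [ 0.     0.     0.     1.   ]]
```

View pics/w4.png

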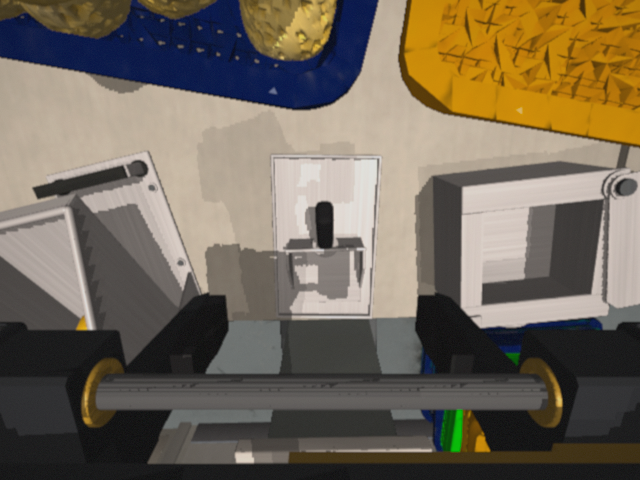

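Run:
```python
from h import *
T=np.load("pics/w4.npy")
for n,u,v,z in[("backL",285,246,.049),("backR",367,246,.049),("handle top",324,202,.108),("handle low",325,246,.055),("noseL",291,285,.004),("noseR",361,285,.004),("tTL",271,155,.009),("tTR",382,157,.009),("tBL",278,315,.009),("tBR",372,318,.009),
 ("pTL",482,206,.105),("pTR",598,201,.105),("pBL",482,307,.105),("pBR",609,300,.105),("bTL",433,174,.105),("pivot",625,185,.114)]:
    print(n,np.round(pw("wrist",u,v,z,T),4))
```

```text
backL [0.5147 0.0495 0.049 ]
backR [ 0.5125 -0.0452  0.049 ]
handle top [0.5769 0.0032 0.108 ]
handle low [0.5156 0.0033 0.055 ]
noseL [0.4447 0.05   0.004 ]
noseR [ 0.4425 -0.0437  0.004 ]
tTL [0.6146 0.0643 0.009 ]
tTR [ 0.609  -0.0662  0.009 ]
tBL [0.4027 0.0695 0.009 ]
tBR [ 0.3951 -0.0587  0.009 ]
pTL [ 0.5688 -0.1468  0.105 ]
pTR [ 0.5709 -0.2558  0.105 ]
pBL [ 0.4611 -0.1594  0.105 ]
pBR [ 0.4662 -0.2899  0.105 ]
bTL [ 0.6    -0.0981  0.105 ]
pivot [ 0.587  -0.2699  0.114 ]
```

Run:
```python
from h import *
y=np.radians(-1.4);sx=np.array([np.cos(y),np.sin(y),0]);a=np.radians(25)
tz=-np.sin(a)*sx-np.cos(a)*UZ;Rg=axes(sx,tz);g=np.array([.549,.003,.080])
rel(g+tz*(.005-.09),Rg);rel(g+tz*.005,Rg)
```

```text
shift [0.0237 0.0044 0.1445] turn [ -0.11 -25.17  -0.03] rows>= 3.0
shift [-0.0146  0.0046  0.2259] turn [ -0.11 -25.17  -0.03] rows>= 4.0
```

arm_command([
  [0.01,0.002,0.02,0,-8,0,100],
  [0.02,0.004,0.06,0,-17,0,100],
  [0.024,0.0044,0.1,0,-25,0,100],
  [0.024,0.0044,0.1445,0,-25,0,100],
  [0.024,0.0044,0.1445,0,-25,0,100],
  [0.024,0.0044,0.1445,0,-25,0,100],
])

```text
time_s: 17.52
tool_pos: [0.585, 0.0005, 0.1581]
tool_rot: [-0.003, 0.977, -0.013, -0.214]
ft_force: [-0.4, -1.0, 0.6]
gripper_width: 0.999
grasp_force: 0.0
```

Run:
```python
from h import *
y=np.radians(-1.4);sx=np.array([np.cos(y),np.sin(y),0]);a=np.radians(25)
tz=-np.sin(a)*sx-np.cos(a)*UZ;Rg=axes(sx,tz);g=np.array([.549,.003,.080])
rel(g+tz*.005,Rg);print(sense()["qpos"].round(2))
im=snap("wrist","w5");T=np.load("pics/w5.npy");print(proj("wrist",g,T), proj("wrist",[.577,.003,.108],T))
cv2.imwrite("pics/w5c.png",im[150:420,180:460])
```

```text
shift [-0.     -0.0015  0.091 ] turn [-0.12 -0.23 -0.14] rows>= 2.0
[ 0.04  0.96 -0.21  1.35  0.12  1.28 -1.78]
[317.6 257.1] [315.4 257.3]
```

View pics/w5c.png

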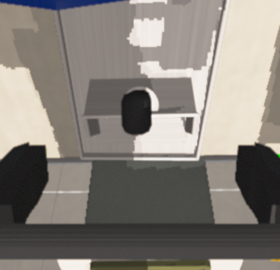

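arm_command([
  [0,-0.001,0.04,0,0,0,100],
  [0,-0.0015,0.08,0,0,0,70],
  [0,-0.0015,0.091,0,0,0,10],
  [0,-0.0015,0.091,0,0,0,10],
  [0,-0.0015,0.091,0,0,0,10],
  [0,-0.0015,0.091,0,0,0,10],
  [0,-0.0015,0.091,0,0,0,10],
  [0,-0.0015,0.091,0,0,0,10],
  [0,-0.0015,0.091,0,0,0,10],
  [0,-0.0015,0.091,0,0,0,10],
], grip_force=60)

```text
time_s: 18.82
tool_pos: [0.5457, 0.0018, 0.0736]
tool_rot: [-0.003, 0.976, -0.014, -0.216]
ft_force: [0.4, -0.1, 1.3]
gripper_width: 0.202
grasp_force: 60.0
```

Run:
```python
from h import *
T=tcp();print(T.round(4),sense()["gripper_width"]);snap("side","s1")
Rt=T[:3,:3];print((Rt.T@[0,0,.05]).round(4))
np.save("Tgrasp.npy",T)
```

```text
[[ 0.9064 -0.0291 -0.4215  0.5457]
 [-0.0264 -0.9996  0.0122  0.0018]
 [-0.4217  0.     -0.9067  0.0736]
 [ 0.      0.      0.      1.    ]] 0.20192367764886707
[-0.0211  0.     -0.0453]
```

```bash
cat >> h.py <<'E'
TH=.48
def binf(th=TH):
    fx=np.cos(th)*UX+np.sin(th)*UZ;fz=np.cos(th)*UZ-np.sin(th)*UX
    B=np.eye(4);B[:3,:3]=np.c_[fx,UY,fz];B[:3,3]=HINGE+.010*fx+.005*fz;return B
def bp(x,y,z,th=TH): return (binf(th)@[x,y,z,1])[:3]
def spose(nose,yaw,pitch):
    "scoop frame with nose lip at point, yaw, pitch>0 nose down (rad)"
    S=np.eye(4);S[:3,:3]=(R.from_euler('z',yaw)*R.from_euler('y',-pitch)).as_matrix()
    S[:3,3]=np.array(nose)+S[:3,:3]@[.045,0,0];return S
S0=np.eye(4);S0[:3,:3]=R.from_euler('z',-1.4,degrees=True).as_matrix();S0[:3,3]=[.466,.0025,.003]
def G():  # scoop -> tool
    return np.linalg.inv(S0)@np.load("Tgrasp.npy")
def srel(nose,yaw,pitch,T=None):
    X=spose(nose,yaw,pitch)@G();print(np.round(X[:3,3],3),end=" ");rel(X[:3,3],R.from_matrix(X[:3,:3]),T)
def scoopnow(): return tcp()@np.linalg.inv(G())
E
python3 - <<'E'
from h import *
T=np.load("pics/w3.npy")
for p in[(183,55,16),(183,-55,16),(180,53,0),(180,-53,0)]: print(p,proj("wrist",bp(*np.array(p)/1e3),T))
B=binf();Bi=np.linalg.inv(B);c=calibration("wrist");M=T@c["hand_eye"]
for u,v in[(312,309),(343,270),(345,293),(347,308),(262,237),(358,218)]:
    d=M[:3,:3]@np.linalg.inv(c["intrinsics"])@[u,v,1];o=Bi@M[:,3];d=Bi[:3,:3]@d;print(u,v,(o[:3]+d*(.017-o[2])/d[2]).round(3))
n=bp(.15,0,.06);srel(S0[:3,3]+[-.045,0,.06],np.radians(-1.4),0);srel(n+[0,0,.09],YAW,TH)
E
```

```text
(183, 55, 16) [258.1 236.6]
(183, -55, 16) [355.2 216.9]
(180, 53, 0) [260.9 228.4]
(180, -53, 0) [351.4 209.9]
312 309 [0.025 0.025 0.017]
343 270 [ 0.098 -0.03   0.017]
345 293 [ 0.048 -0.026  0.017]
347 308 [ 0.011 -0.024  0.017]
262 237 [0.182 0.051 0.017]
358 218 [ 0.182 -0.058  0.017]
[0.546 0.001 0.134] shift [-0.0253  0.0011 -0.0544] turn [-0.  0. -0.] rows>= 1.0
[0.602 0.278 0.387] shift [-0.0883 -0.2774 -0.3043] turn [ -2.51  27.36 -13.33] rows>= 7.0
```

arm_command([
  [-0.0127,0,-0.0272,0,0,0,10],
  [-0.0253,0,-0.0544,0,0,0,10],
  [-0.05,0,-0.109,0,0,0,10],
  [-0.0675,0,-0.145,0,0,0,10],
  [-0.0843,0,-0.1813,0,0,0,10],
  [-0.085,0,-0.21,0,0,0,10],
  [-0.085,-0.05,-0.24,0,5,-2,10],
  [-0.086,-0.1,-0.27,-0.5,9,-4,10],
  [-0.087,-0.15,-0.3,-1,14,-6,10],
  [-0.088,-0.2,-0.304,-1.5,18,-8,10],
])

```text
time_s: 20.12
tool_pos: [0.6008, 0.2021, 0.3879]
tool_rot: [-0.004, 0.997, 0.057, -0.057]
ft_force: [0.1, 0.3, -2.7]
gripper_width: 0.2
grasp_force: 60.0
```

```bash
sed -i 's/^HINGE=.*/HINGE=np.array([.4165,.237,.045])-.0035*UY/' h.py
python3 - <<'E'
from h import *
print(sense()["gripper_width"],sense()["ft_force"])
srel(bp(.15,0,.06)+[0,0,.09],YAW,TH)
srel(bp(.15,0,.06)+[0,0,.02],YAW,TH)
E
```

```text
0.20007754901792496 [ 0.08661986  0.33469516 -2.66869993]
[0.603 0.274 0.387] shift [ 0.0102 -0.0715  0.0011] turn [-0.85  9.04 -5.29] rows>= 2.0
[0.603 0.274 0.317] shift [ 0.0182 -0.0706  0.0706] turn [-0.85  9.04 -5.29] rows>= 2.0
```

arm_command([
  [0.005,-0.036,0,-0.4,4.5,-2.6,10],
  [0.0102,-0.0715,0.001,-0.85,9,-5.3,10],
  [0.0102,-0.0715,0.001,-0.85,9,-5.3,10],
  [0.0182,-0.0706,0.0706,-0.85,9,-5.3,10],
  [0.0182,-0.0706,0.0706,-0.85,9,-5.3,10],
  [0.0182,-0.0706,0.0706,-0.85,9,-5.3,10],
])

```text
time_s: 20.88
tool_pos: [0.602, 0.2715, 0.3151]
tool_rot: [-0.003, 0.995, 0.101, 0.018]
ft_force: [-0.1, 0.5, -1.1]
gripper_width: 0.199
grasp_force: 60.0
```

Run:
```python
from h import *
im=snap("wrist","w6");T=np.load("pics/w6.npy")
S=scoopnow();print((np.linalg.inv(binf())@S@[-.045,0,0,1]).round(4))
for p in [(-.045,.0455,0),(-.045,-.0455,0)]: print(proj("wrist",(S@[*p,1])[:3],T))
for p in[(183,53,16),(183,-53,16),(70,53,130),(70,-53,130)]: print(p,proj("wrist",bp(*np.array(p)/1e3),T))
srel(bp(.14,0,.005),YAW,TH+.05)
srel(bp(.14,0,.03),YAW,TH+.05)
```

```text
[ 0.1583 -0.0018  0.0783  1.    ]
[266.  339.3]
[377.4 339.1]
(183, 53, 16) [260.4 263.1]
(183, -53, 16) [378.6 262.6]
(70, 53, 130) [260.3 444.9]
(70, -53, 130) [380.2 444.6]
[0.613 0.276 0.247] shift [ 0.0082 -0.0019  0.0697] turn [-0.    3.14 -0.12] rows>= 2.0
[0.602 0.274 0.269] shift [-0.0025 -0.0019  0.0471] turn [-0.    3.14 -0.12] rows>= 1.0
```

View pics/w6.png

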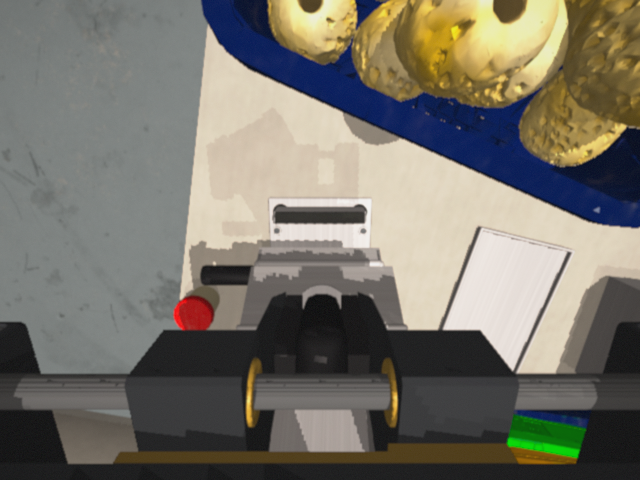

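arm_command([
  [-0.0025,-0.0019,0.0471,0,3.1,0,10],
  [0.003,-0.0019,0.06,0,3.1,0,10],
  [0.0082,-0.0019,0.0697,0,3.1,0,10],
  [0.0082,-0.0019,0.0697,0,3.1,0,10],
])

```text
time_s: 21.42
tool_pos: [0.6125, 0.2768, 0.2464]
tool_rot: [-0.006, 0.994, 0.101, 0.046]
ft_force: [-1.9, 0.1, 0.7]
gripper_width: 0.198
grasp_force: 60.0
```

```bash
cat >> h.py <<'E'
def where(th=None):
    s=sense();S=scoopnow();B=binf(TH if th is None else th);n=np.linalg.inv(B)@S@[-.045,0,0,1];e=R.from_matrix(S[:3,:3]).as_euler('ZYX')
    print("t",round(s["time_s"],1),"nose bin",n[:3].round(4),"yaw",e[0].round(3),"pitch",(-e[1]).round(3),"F",(B[:3,:3].T@s["ft_force"]).round(1),"w",s["gripper_width"].round(3))
E
python3 - <<'E'
from h import *
where()
for x in(.1,.06,.03,.012,.004): srel(bp(x,0,.002),YAW,TH+.05)
E
```

```text
Traceback (most recent call last):
  File "h.py", line 50, in where
    print("t",round(s["time_s"],1),"nose bin",n[:3].round(4),"yaw",e[0].round(3),"pitch",(-e[1]).round(3),"F",(B[:3,:3].T@s["ft_force"]).round(1),"w",s["gripper_width"].round(3))
                                                                                                                                                      ^^^^^^^^^^^^^^^^^^^^^^^^
AttributeError: 'float' object has no attribute 'round'
```

```bash
sed -i 's/s\["gripper_width"\].round(3)/round(s["gripper_width"],3)/' h.py
python3 - <<'E'
from h import *
where()
for x in(.1,.06,.03,.012,.004): srel(bp(x,0,.002),YAW,TH+.05)
E
```

```text
t 21.4 nose bin [0.1392 0.0005 0.005 ] yaw 0.208 pitch 0.527 F [-1.3  0.4  1.4] w 0.198
[0.58  0.269 0.226] shift [-0.0355  0.0006  0.0174] turn [ 0.02  0.16 -0.1 ] rows>= 1.0
[0.545 0.262 0.207] shift [-0.0725  0.0009  0.0325] turn [ 0.02  0.16 -0.1 ] rows>= 2.0
[0.519 0.256 0.194] shift [-0.1003  0.0011  0.0439] turn [ 0.02  0.16 -0.1 ] rows>= 2.0
[0.503 0.253 0.185] shift [-0.1169  0.0012  0.0507] turn [ 0.02  0.16 -0.1 ] rows>= 3.0
[0.496 0.252 0.182] shift [-0.1243  0.0012  0.0537] turn [ 0.02  0.16 -0.1 ] rows>= 3.0
```

Push toward the corner, moderately slow.

arm_command([
  [-0.018,0.0003,0.0095,0,0,0,10],
  [-0.0355,0.0006,0.0174,0,0.1,0,10],
  [-0.05,0.0007,0.0233,0,0.1,0,10],
  [-0.0625,0.0008,0.0284,0,0.1,0,10],
  [-0.0725,0.0009,0.0325,0,0.1,0,10],
  [-0.0725,0.0009,0.0325,0,0.1,0,10],
])

```text
time_s: 22.18
tool_pos: [0.5445, 0.2621, 0.207]
tool_rot: [-0.006, 0.994, 0.102, 0.047]
ft_force: [0.3, -0.3, -2.6]
gripper_width: 0.201
grasp_force: 60.0
```

Run:
```python
from h import *
where()
for x in(.03,.012,.004): srel(bp(x,0,.002),YAW,TH+.05)
```

```text
t 22.2 nose bin [0.0595 0.0002 0.0017] yaw 0.209 pitch 0.53 F [-1.  -0.3 -2.5] w 0.201
[0.519 0.256 0.194] shift [-0.0274  0.0004  0.0109] turn [ 0.   -0.02 -0.02] rows>= 1.0
[0.503 0.253 0.185] shift [-0.0441  0.0004  0.0176] turn [ 0.   -0.02 -0.02] rows>= 1.0
[0.496 0.252 0.182] shift [-0.0515  0.0005  0.0206] turn [ 0.   -0.02 -0.02] rows>= 1.0
```

Run:
```python
from h import *
srel(bp(.055,0,-.003),YAW,TH+.05)
srel(bp(.055,0,-.006),YAW,TH+.05)
```

```text
[0.543 0.262 0.201] shift [-0.0024  0.0002  0.0061] turn [ 0.   -0.02 -0.02] rows>= 1.0
[0.544 0.262 0.198] shift [-0.0012  0.0002  0.0089] turn [ 0.   -0.02 -0.02] rows>= 1.0
```

arm_command([
  [-0.0024,0,0.0061,0,0,0,10],
  [-0.0024,0,0.0061,0,0,0,10],
])

```text
time_s: 22.42
tool_pos: [0.5426, 0.2615, 0.1999]
tool_rot: [-0.006, 0.994, 0.102, 0.047]
ft_force: [1.0, 0.4, -2.3]
gripper_width: 0.202
grasp_force: 60.0
```

Run:
```python
from h import *
where()
for x in(.03,.015,.004): srel(bp(x,0,-.003),YAW,TH+.05)
```

```text
t 22.4 nose bin [ 0.0544  0.     -0.0035] yaw 0.209 pitch 0.529 F [-0.1  0.2 -2.5] w 0.202
[0.521 0.257 0.189] shift [-0.0229  0.0001  0.0087] turn [ 0.02  0.04 -0.05] rows>= 1.0
[0.508 0.254 0.182] shift [-0.0368  0.0002  0.0143] turn [ 0.02  0.04 -0.05] rows>= 1.0
[0.499 0.252 0.177] shift [-0.047   0.0003  0.0184] turn [ 0.02  0.04 -0.05] rows>= 1.0
```

arm_command([
  [0.0004,0,0.0009,0,0,0,10],
  [0.0008,0,0.0019,0,0,0,10],
  [0.0012,0,0.0028,0,0,0,10],
  [0.0012,0,0.0028,0,0,0,10],
])

```text
time_s: 22.92
tool_pos: [0.5438, 0.2619, 0.1989]
tool_rot: [-0.006, 0.994, 0.102, 0.047]
ft_force: [-1.1, -0.6, 10.0]
gripper_width: 0.197
grasp_force: 60.0
```

Run:
```python
from h import *
where()
```

```text
t 22.9 nose bin [ 0.0552  0.0002 -0.0051] yaw 0.208 pitch 0.53 F [ 3.5 -0.4  9.4] w 0.197
```

Run:
```python
from h import *
for x in(.04,.025,.012,.004): srel(bp(x,0,-.005),YAW,TH+.04)
```

```text
[0.532 0.259 0.191] shift [-0.013   0.0002  0.0065] turn [ 0.02 -0.57 -0.06] rows>= 1.0
[0.519 0.256 0.184] shift [-0.0269  0.0003  0.0121] turn [ 0.02 -0.57 -0.06] rows>= 1.0
[0.508 0.254 0.178] shift [-0.0389  0.0004  0.017 ] turn [ 0.02 -0.57 -0.06] rows>= 1.0
[0.501 0.253 0.175] shift [-0.0463  0.0004  0.02  ] turn [ 0.02 -0.57 -0.06] rows>= 1.0
```

arm_command([
  [-0.0065,0,0.0032,0,-0.3,0,10],
  [-0.013,0,0.0065,0,-0.6,0,10],
  [-0.02,0,0.0094,0,-0.6,0,10],
  [-0.0269,0,0.0121,0,-0.6,0,10],
  [-0.0269,0,0.0121,0,-0.6,0,10],
])

```text
time_s: 23.55
tool_pos: [0.5213, 0.2586, 0.1867]
tool_rot: [-0.007, 0.994, 0.102, 0.045]
ft_force: [2.4, 1.0, 20.2]
gripper_width: 0.196
grasp_force: 60.0
```

Run:
```python
from h import *
where()
for x in(.015,.008,.002): srel(bp(x,0,-.005),YAW,TH+.04)
```

```text
t 23.6 nose bin [ 0.0292  0.0019 -0.0051] yaw 0.207 pitch 0.527 F [11.6  0.4 16.8] w 0.196
[0.51  0.255 0.18 ] shift [-0.0123  0.0016  0.0059] turn [-0.14 -0.4  -0.07] rows>= 1.0
[0.504 0.253 0.176] shift [-0.0188  0.0017  0.0085] turn [-0.14 -0.4  -0.07] rows>= 1.0
[0.499 0.252 0.174] shift [-0.0244  0.0017  0.0108] turn [-0.14 -0.4  -0.07] rows>= 1.0
```

Run:
```python
from h import *
for x in(.022,.015,.008,.002): srel(bp(x,0,-.004),YAW,TH+.04)
```

```text
[0.516 0.256 0.184] shift [-0.0062  0.0016  0.0023] turn [-0.14 -0.4  -0.07] rows>= 1.0
[0.51  0.255 0.181] shift [-0.0127  0.0016  0.005 ] turn [-0.14 -0.4  -0.07] rows>= 1.0
[0.504 0.253 0.177] shift [-0.0192  0.0017  0.0076] turn [-0.14 -0.4  -0.07] rows>= 1.0
[0.498 0.252 0.175] shift [-0.0248  0.0017  0.0099] turn [-0.14 -0.4  -0.07] rows>= 1.0
```

arm_command([
  [-0.004,0,0.001,0,0,0,10],
  [-0.008,0,0.0025,0,0,0,10],
  [-0.012,0,0.004,0,0,0,10],
  [-0.012,0,0.004,0,0,0,10],
])

```text
time_s: 24.05
tool_pos: [0.5096, 0.2562, 0.1812]
tool_rot: [-0.007, 0.994, 0.102, 0.045]
ft_force: [0.8, 0.6, 17.5]
gripper_width: 0.198
grasp_force: 60.0
```

Run:
```python
from h import *
where();snap("top","t2");im=grab_frame("wrist")[...,::-1]
c=cv2.resize(cv2.imread("pics/t2.png")[170:290,130:290],None,fx=5,fy=5,interpolation=cv2.INTER_CUBIC);cv2.imwrite("pics/t2c.png",c)
```

```text
t 24.1 nose bin [ 0.0159  0.002  -0.0042] yaw 0.207 pitch 0.526 F [ 8.9  0.4 15.1] w 0.198
```

arm_command([
  [-0.004,0,0.0015,0,0,0,10],
  [-0.008,0,0.003,0,0,0,10],
  [-0.008,0,0.003,0,0,0,10],
])

```text
time_s: 24.52
tool_pos: [0.5019, 0.2547, 0.1775]
tool_rot: [-0.007, 0.994, 0.102, 0.045]
ft_force: [1.0, 0.7, 19.7]
gripper_width: 0.196
grasp_force: 60.0
```

Run:
```python
from h import *
where()
```

```text
t 24.5 nose bin [ 0.0072  0.0022 -0.0039] yaw 0.207 pitch 0.526 F [10.1  0.5 16.9] w 0.196
```

arm_command([
  [-0.003,0,0.0005,0,0,0,10],
  [-0.006,0,0.001,0,0,0,10],
  [-0.006,0,0.001,0,0,0,10],
])

```text
time_s: 24.9
tool_pos: [0.498, 0.254, 0.1766]
tool_rot: [-0.008, 0.994, 0.101, 0.047]
ft_force: [4.2, 0.5, 19.4]
gripper_width: 0.2
grasp_force: 60.0
```

Run:
```python
from h import *
where();im=snap("wrist","w7")
cv2.imwrite("pics/w7c.png",np.vstack([im,]))
```

```text
t 24.9 nose bin [ 0.0036  0.0025 -0.0033] yaw 0.206 pitch 0.529 F [12.7 -0.4 15.3] w 0.2
```

Run:
```python
from h import *
for h,p in zip(np.linspace(0,.08,11)[1:],np.linspace(.53,-.2,11)[1:]):
    srel(bp(.004-.05*h,.002,h-.003),YAW,p)
```

```text
[0.503 0.255 0.178] shift [ 0.005  -0.0001 -0.0014] turn [-0.22 -4.15 -0.1 ] rows>= 1.0
[0.507 0.256 0.179] shift [ 0.0094 -0.0002 -0.0017] turn [-0.24 -8.34 -0.08] rows>= 1.0
[0.511 0.257 0.179] shift [ 0.0133 -0.0002 -0.0014] turn [ -0.26 -12.52  -0.07] rows>= 2.0
[0.514 0.258 0.179] shift [ 0.0166 -0.0002 -0.0007] turn [ -0.29 -16.7   -0.05] rows>= 2.0
[0.517 0.258 0.178] shift [ 0.0194 -0.0002  0.0006] turn [ -0.31 -20.88  -0.04] rows>= 2.0
[0.519 0.259 0.176] shift [ 0.0214 -0.0002  0.0022] turn [-3.300e-01 -2.507e+01 -2.000e-02] rows>= 3.0
[0.521 0.259 0.175] shift [ 0.0228 -0.0002  0.0043] turn [ -0.35 -29.25  -0.  ] rows>= 3.0
[0.522 0.259 0.172] shift [ 0.0236 -0.0002  0.0066] turn [-3.700e-01 -3.343e+01  1.000e-02] rows>= 4.0
[0.522 0.259 0.17 ] shift [ 0.0236 -0.0002  0.0092] turn [-3.900e-01 -3.761e+01  3.000e-02] rows>= 4.0
[0.521 0.259 0.167] shift [ 0.0229 -0.0002  0.0121] turn [-4.10e-01 -4.18e+01  4.00e-02] rows>= 4.0
```

arm_command([
  [0.005,0,-0.0014,0,-4.2,0,10],
  [0.0094,0,-0.0017,0,-8.3,0,10],
  [0.0133,0,-0.0014,0,-12.5,0,10],
  [0.0166,0,-0.0007,0,-16.7,0,10],
  [0.0194,0,0.0006,0,-20.9,0,10],
  [0.0214,0,0.0022,0,-25.1,0,10],
  [0.0228,0,0.0043,0,-29.3,0,10],
  [0.0236,0,0.0066,0,-33.4,0,10],
  [0.0236,0,0.0092,0,-37.6,0,10],
  [0.0229,0,0.0121,0,-41.8,0,10],
])

```text
time_s: 26.2
tool_pos: [0.5273, 0.2578, 0.1614]
tool_rot: [0.029, 0.948, 0.095, -0.304]
ft_force: [20.8, 4.6, -3.1]
gripper_width: 0.202
grasp_force: 60.0
```

Run:
```python
from h import *
where();T=tcp()
for z in(.05,.1,.15,.2):print((T[:3,:3].T@(np.array([0,0,z])+(.01*UX))).round(4))
```

```text
t 26.2 nose bin [0.0021 0.0005 0.0676] yaw 0.204 pitch -0.185 F [ 17.4   0.2 -12.6] w 0.202
[-0.0209 -0.0003 -0.0465]
[-0.05   -0.0004 -0.0872]
[-0.0791 -0.0006 -0.1279]
[-0.1081 -0.0007 -0.1685]
```

arm_command([
  [0.004,0,-0.003,0,0,0,10],
  [-0.006,0,-0.025,0,0,0,10],
  [-0.0209,0,-0.0465,0,0,0,10],
  [-0.035,0,-0.067,0,0,0,10],
  [-0.05,0,-0.0872,0,0,0,10],
  [-0.0645,0,-0.1075,0,0,0,10],
  [-0.0791,0,-0.1279,0,0,0,10],
  [-0.0936,0,-0.148,0,0,0,10],
  [-0.1081,0,-0.1685,0,0,0,10],
  [-0.1081,0,-0.1685,0,0,0,10],
])

```text
time_s: 27.45
tool_pos: [0.533, 0.2595, 0.363]
tool_rot: [0.031, 0.944, 0.097, -0.314]
ft_force: [0.2, -0.5, -3.7]
gripper_width: 0.198
grasp_force: 60.0
```

Run:
```python
from h import *
where();print(sense()["ft_force"])
im=snap("wrist","w8");t=snap("top","t3")
c=cv2.resize(t[150:290,120:300],(480*180//140,480));cv2.imwrite("pics/m1.png",np.hstack([cv2.resize(im[80:480,160:480],(384,480)),c])[:, :800])
```

```text
t 27.4 nose bin [1.009e-01 2.000e-04 2.467e-01] yaw 0.209 pitch -0.206 F [-1.6 -0.5 -3.4] w 0.198
[ 0.19727266 -0.45854263 -3.73866081]
```

View pics/m1.png

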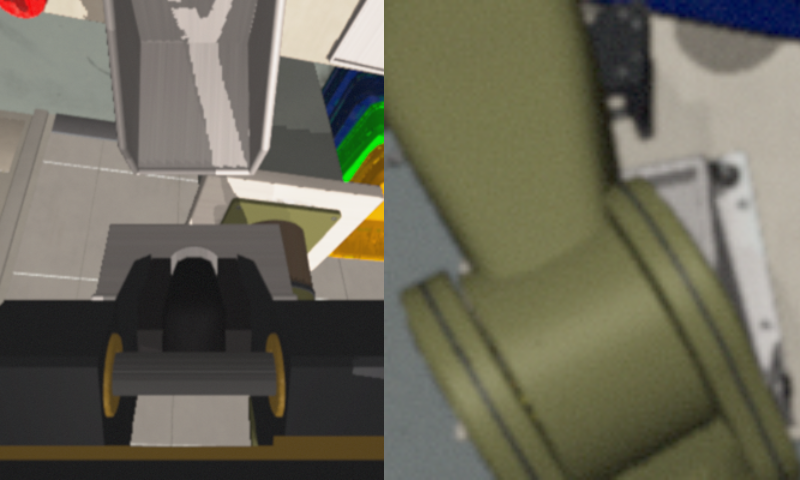

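Run:
```python
from h import *
srel([.50,-.211,.24],.085,-.2)
S=scoopnow();print((S@[-.045,0,0,1]).round(3))
```

```text
[ 0.636 -0.198  0.284] shift [0.0526 0.4686 0.0556] turn [4.16 0.64 5.77] rows>= 8.0
[0.399 0.229 0.318 1.   ]
```

arm_command([
  [0.002,0.02,0.002,0.2,0,0.3,10],
  [0.006,0.06,0.007,0.5,0.1,0.7,10],
  [0.012,0.11,0.013,1,0.1,1.3,10],
  [0.018,0.16,0.019,1.4,0.2,2,10],
  [0.024,0.21,0.025,1.9,0.3,2.6,10],
  [0.03,0.265,0.031,2.4,0.4,3.3,10],
  [0.036,0.32,0.038,2.8,0.4,3.9,10],
  [0.042,0.37,0.044,3.3,0.5,4.6,10],
  [0.047,0.42,0.05,3.7,0.6,5.2,10],
  [0.051,0.45,0.054,4,0.6,5.6,10],
])

```text
time_s: 28.8
tool_pos: [0.6303, -0.1848, 0.2858]
tool_rot: [0.014, 0.949, 0.038, -0.314]
ft_force: [-0.5, -0.1, -3.7]
gripper_width: 0.198
grasp_force: 60.0
```

arm_command([
  [0.0015,0.0186,0.0016,0.15,0,0.2,10],
  [0.0015,0.0186,0.0016,0.15,0,0.2,10],
  [0.0015,0.0186,0.0016,0.15,0,0.2,10],
  [0.0015,0.0186,0.0016,0.15,0,0.2,10],
])

```text
time_s: 29.3
tool_pos: [0.6336, -0.1965, 0.2859]
tool_rot: [0.013, 0.949, 0.039, -0.312]
ft_force: [0.3, 0.4, -3.6]
gripper_width: 0.196
grasp_force: 60.0
```

Run:
```python
from h import *
where();S=scoopnow();print((S@[-.045,0,0,1]).round(3))
t=snap("top","t4");s=snap("side","s4");w=snap("wrist","w9")
for p in([-.045,0,0],[.045,0,.046]):print(proj("top",(S@[*p,1])[:3]),proj("side",(S@[*p,1])[:3]))
a=cv2.resize(t[170:290,300:460],(640,480))[:, :400]
a=cv2.resize(t[170:290,330:430],(400,480));b=cv2.resize(s[200:350,250:375],(400,480));cv2.imwrite("pics/m2.png",np.hstack([a,b]))
```

```text
t 29.3 nose bin [ 0.0691 -0.4503  0.1753] yaw 0.088 pitch -0.2 F [-1.3  0.3 -3.4] w 0.196
[ 0.498 -0.21   0.241  1.   ]
[391.4 228.5] [344.9 234.5]
[389.1 183.5] [390.5 215.5]
```

View pics/m2.png

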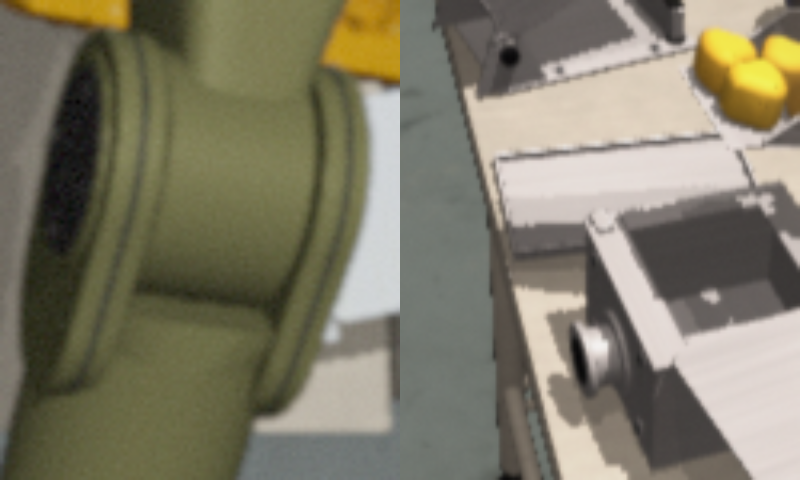

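Run:
```python
from h import *
srel([.54,-.211,.155],.085,-.2)
X=spose([.54,-.211,.155],.085,-.2)@G()
for p,z in zip(np.linspace(-.2,1.1,13)[1:],np.linspace(.155,.115,13)[1:]): srel([.54,-.211,z],.085,p,X)
```

```text
[ 0.676 -0.198  0.199] shift [0.085  0.0042 0.0447] turn [0.01 0.01 0.08] rows>= 2.0
[ 0.67  -0.199  0.211] shift [-0.0111  0.     -0.0056] turn [ 0.03  6.21 -0.01] rows>= 1.0
[ 0.663 -0.199  0.221] shift [-0.023   0.0001 -0.0098] turn [ 0.05 12.41 -0.02] rows>= 2.0
[ 0.654 -0.2    0.231] shift [-0.0356  0.0001 -0.0124] turn [ 0.08 18.62 -0.04] rows>= 2.0
[ 0.644 -0.201  0.239] shift [-0.0487  0.0002 -0.0135] turn [ 0.11 24.83 -0.05] rows>= 3.0
[ 0.633 -0.202  0.247] shift [-0.0621  0.0002 -0.0128] turn [ 0.13 31.03 -0.06] rows>= 3.0
[ 0.621 -0.203  0.253] shift [-0.0756  0.0003 -0.0105] turn [ 0.16 37.24 -0.07] rows>= 4.0
[ 0.608 -0.204  0.258] shift [-0.0891  0.0004 -0.0066] turn [ 0.19 43.45 -0.08] rows>= 5.0
[ 0.594 -0.205  0.261] shift [-0.1024  0.0004 -0.0009] turn [ 0.21 49.66 -0.1 ] rows>= 5.0
[ 0.579 -0.206  0.263] shift [-0.1152  0.0005  0.0064] turn [ 0.24 55.86 -0.11] rows>= 6.0
[ 0.564 -0.208  0.263] shift [-0.1274  0.0006  0.0152] turn [ 0.26 62.07 -0.12] rows>= 6.0
[ 0.549 -0.209  0.261] shift [-0.139   0.0006  0.0256] turn [ 0.29 68.28 -0.13] rows>= 7.0
[ 0.534 -0.21   0.258] shift [-0.1495  0.0007  0.0373] turn [ 0.32 74.48 -0.14] rows>= 7.0
```

Run:
```python
from h import *
from scipy.optimize import least_squares
for t,s in[((328,165),(397,228)),((487,194),(440,365))]:
    f=lambda p:np.r_[proj("top",p)-t,proj("side",p)-s]
    c=lambda n:calibration(n)
    P=[c(n)["intrinsics"]@c(n)["camera_from_world"][:3] for n in("top","side")]
    X=cv2.triangulatePoints(P[0],P[1],np.array(t,float),np.array(s,float));print((X[:3]/X[3]).ravel().round(3), [proj(n,(X[:3]/X[3]).ravel()) for n in("top","side")])
```

```text
[ 0.672 -0.072  0.138] [array([328.4, 163.6]), array([395.6, 228.2])]
[ 0.598 -0.472  0.132] [array([487.2, 193.2]), array([438.8, 365.2])]
```

arm_command([
  [0.02,0.001,0.01,0,0,0,10],
  [0.043,0.002,0.022,0,0,0,10],
  [0.065,0.003,0.034,0,0,0,10],
  [0.085,0.004,0.0447,0,0,0,10],
  [0.085,0.004,0.0447,0,0,0,10],
])

```text
time_s: 30.08
tool_pos: [0.6733, -0.1979, 0.1962]
tool_rot: [0.012, 0.948, 0.039, -0.317]
ft_force: [-5.5, 0.3, -5.2]
gripper_width: 0.199
grasp_force: 60.0
```

arm_command([
  [-0.0111,0,-0.0056,0,6.2,0,10],
  [-0.023,0,-0.0098,0,12.4,0,10],
  [-0.0356,0,-0.0124,0,18.6,0,10],
  [-0.0487,0,-0.0135,0,24.8,0,10],
  [-0.0621,0,-0.0128,0,31,0,10],
  [-0.0756,0,-0.0105,0,37.2,0,10],
  [-0.0891,0,-0.0066,0,43.4,0,10],
  [-0.1024,0,-0.0009,0,49.6,0,10],
  [-0.1152,0,0.0064,0,55.8,0,10],
  [-0.1274,0,0.0152,0,62,0,10],
])

```text
time_s: 31.32
tool_pos: [0.5629, -0.208, 0.2635]
tool_rot: [-0.008, 0.974, 0.039, 0.222]
ft_force: [-0.8, -1.2, -2.2]
gripper_width: 0.2
grasp_force: 60.0
```

Run:
```python
from h import *
where();print(sense()["ft_force"]);S=scoopnow();print((S@[-.045,0,0,1]).round(3))
srel([.54,-.211,.115],.085,1.1)
snap("side","s5")
```

```text
t 31.3 nose bin [ 0.0489 -0.4613  0.0515] yaw 0.091 pitch 0.884 F [-1.9 -1.  -1.4] w 0.2
[-0.78606793 -1.23854493 -2.15175796]
[ 0.539 -0.212  0.122  1.   ]
[ 0.534 -0.21   0.258] shift [-0.0289 -0.0001 -0.0079] turn [ 0.39 12.37  0.08] rows>= 2.0
```

arm_command([
  [-0.014,0,-0.005,0,6,0,10],
  [-0.0289,0,-0.008,0,12.3,0,10],
  [-0.0289,0,-0.008,0,12.3,0,10],
  [-0.0289,0,-0.008,0,12.3,0,10],
  [-0.0289,0,-0.018,0,12.3,0,10],
  [-0.0289,0,-0.008,0,12.3,0,10],
  [-0.0289,0,-0.008,0,12.3,0,10],
])

```text
time_s: 32.25
tool_pos: [0.5361, -0.2202, 0.2572]
tool_rot: [-0.018, 0.947, 0.038, 0.318]
ft_force: [-0.5, -0.2, -3.0]
gripper_width: 0.198
grasp_force: 59.6
```

Run:
```python
from h import *
where();print(sense()["ft_force"])
srel([.53,-.211,.25],.085,.3);T=tcp();print((T[:3,:3].T@[0,0,.1]).round(4))
t=snap("top","t5");s=snap("side","s6");w=snap("wrist","w10")
a=cv2.resize(w,(480,360));b=cv2.resize(s[200:350,250:450],(480,360));cv2.imwrite("pics/m3.png",np.hstack([a[:,40:420],b[:,:420]]))
```

```text
t 32.2 nose bin [ 0.0447 -0.4695  0.0444] yaw 0.075 pitch 1.083 F [-1.9 -0.1 -2.5] w 0.198
[-0.48228395 -0.18060921 -3.02907758]
[ 0.628 -0.201  0.354] shift [ 0.1325 -0.0121 -0.0213] turn [ -0.54 -44.84   0.05] rows>= 5.0
[ 0.0603 -0.001  -0.0798]
```

View pics/m3.png

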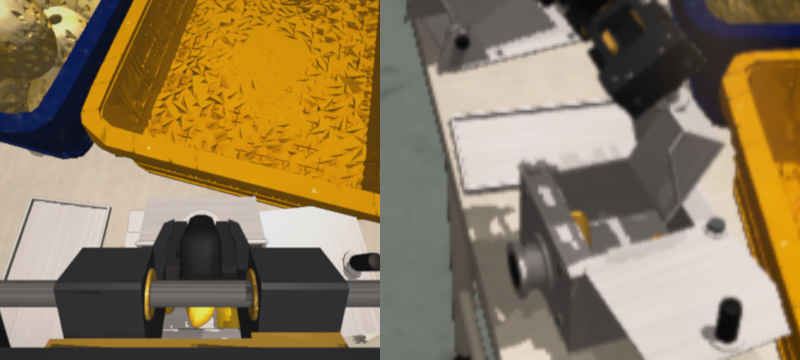

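arm_command([
  [0.03,-0.004,-0.04,0,0,0,10],
  [0.06,-0.008,-0.075,0,-2,0,10],
  [0.075,-0.01,-0.065,0,-12,0,10],
  [0.095,-0.011,-0.055,-0.2,-22,0,10],
  [0.115,-0.012,-0.04,-0.3,-32,0,10],
  [0.1325,-0.0121,-0.0213,-0.5,-42,0,10],
  [0.1325,-0.0121,-0.0213,-0.5,-44.8,0,10],
  [0.1325,-0.0121,-0.0213,-0.5,-44.8,0,10],
])

```text
time_s: 33.4
tool_pos: [0.6306, -0.1951, 0.3614]
tool_rot: [0.007, 0.997, 0.045, -0.061]
ft_force: [0.3, -0.2, -0.8]
gripper_width: 0.201
grasp_force: 59.6
```

Run:
```python
from h import *
where();print(sense()["ft_force"],sense()["qpos"].round(2))
t=snap("top","t6");s=snap("side","s7")
S=scoopnow()
for p in([-.045,0,0],[.045,0,.046]):print(proj("top",(S@[*p,1])[:3]),proj("side",(S@[*p,1])[:3]))
a=cv2.resize(t[170:290,330:430],(400,480));b=cv2.resize(s[180:330,250:375],(400,480));cv2.imwrite("pics/m4.png",np.hstack([a,b]))
for n,i in(("t6",t),("s7",s)):
    h=cv2.cvtColor(i,cv2.COLOR_BGR2HSV);m=(h[...,0]>20)&(h[...,0]<32)&(h[...,1]>180)&(h[...,2]>120);m=m.astype(np.uint8)
    k,l,st,ce=cv2.connectedComponentsWithStats(m)
    print(n,[(st[j,4],ce[j].round(0).tolist()) for j in range(1,k) if 8<st[j,4]<800])
```

```text
t 33.4 nose bin [ 0.1078 -0.4548  0.1716] yaw 0.098 pitch 0.312 F [-0.2 -0.3 -0.8] w 0.201
[ 0.26476082 -0.20187744 -0.75108664] [ 0.66  0.89 -1.15  1.14  0.77  1.66 -1.81]
[391.8 212.5] [361.6 226.4]
[393.8 173.7] [398. 190.]
t6 [(np.int32(14), [497.0, 18.0]), (np.int32(16), [495.0, 27.0]), (np.int32(9), [493.0, 41.0]), (np.int32(12), [500.0, 42.0]), (np.int32(68), [371.0, 144.0]), (np.int32(558), [425.0, 176.0])]
s7 [(np.int32(42), [526.0, 192.0]), (np.int32(28), [451.0, 194.0]), (np.int32(18), [438.0, 196.0]), (np.int32(20), [468.0, 221.0]), (np.int32(9), [485.0, 221.0]), (np.int32(13), [504.0, 221.0]), (np.int32(10), [579.0, 268.0]), (np.int32(11), [568.0, 269.0]), (np.int32(25), [546.0, 277.0]), (np.int32(22), [446.0, 276.0]), (np.int32(151), [415.0, 286.0]), (np.int32(34), [558.0, 276.0]), (np.int32(9), [577.0, 279.0]), (np.int32(115), [544.0, 286.0]), (np.int32(12), [553.0, 280.0]), (np.int32(41), [456.0, 283.0]), (np.int32(107), [468.0, 286.0]), (np.int32(74), [530.0, 290.0]), (np.int32(24), [482.0, 288.0]), (np.int32(9), [507.0, 287.0]), (np.int32(28), [564.0, 290.0]), (np.int32(13), [559.0, 295.0]), (np.int32(68), [476.0, 302.0]), (np.int32(9), [584.0, 299.0]), (np.int32(9), [565.0, 301.0]), (np.int32(214), [423.0, 312.0]), (np.int32(18), [464.0, 302.0]), (np.int32(15), [454.0, 313.0]), (np.int32(16), [581.0, 315.0]), (np.int32(16), [587.0, 317.0]), (np.int32(12), [489.0, 322.0]), (np.int32(16), [488.0, 335.0]), (np.int32(16), [600.0, 444.0]), (np.int32(10), [574.0, 478.0])]
```

View pics/m4.png

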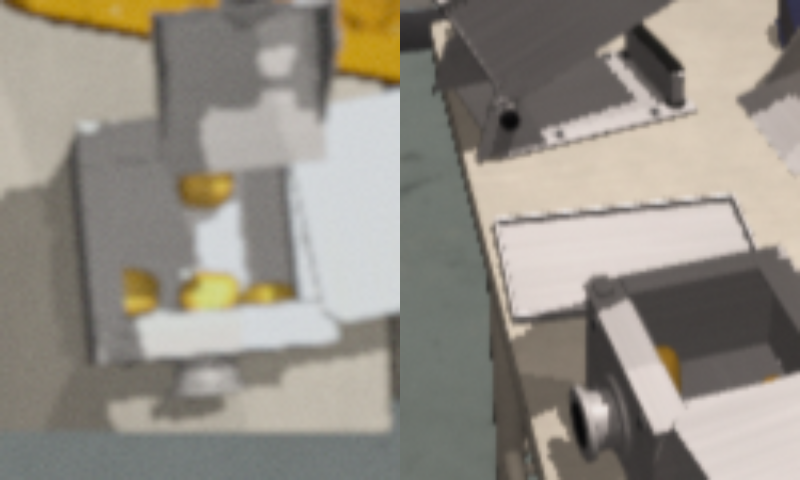

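Run:
```python
from h import *
X=np.load("Tgrasp.npy");Rx=R.from_matrix(X[:3,:3])
rel(X[:3,3]+[0,0,.2],Rx);print((X[:3,:3].T@[0,0,-.19]).round(4))
```

```text
shift [-0.054  -0.2064  0.0933] turn [  2.31 -17.79   6.39] rows>= 4.0
[ 0.0801 -0.      0.1723]
```

arm_command([
  [-0.008,-0.035,0,0.4,-3,1,10],
  [-0.018,-0.08,0.02,0.9,-7,2.5,10],
  [-0.03,-0.12,0.04,1.3,-10,3.7,10],
  [-0.04,-0.16,0.06,1.8,-14,5,10],
  [-0.05,-0.19,0.08,2.1,-16.5,6,10],
  [-0.054,-0.2064,0.0933,2.3,-17.8,6.4,10],
  [-0.054,-0.2064,0.0933,2.3,-17.8,6.4,10],
  [-0.054,-0.2064,0.0933,2.3,-17.8,6.4,10],
])

```text
time_s: 34.5
tool_pos: [0.5459, 0.0001, 0.2729]
tool_rot: [-0.004, 0.976, -0.016, -0.217]
ft_force: [0.8, 0.7, -2.0]
gripper_width: 0.194
grasp_force: 59.6
```

Run:
```python
from h import *
X=np.load("Tgrasp.npy");Rx=R.from_matrix(X[:3,:3])
for z in(.1,.03,.01,.004):rel(X[:3,3]+[0,0,z],Rx)
print(sense()["ft_force"])
```

```text
shift [ 0.0418 -0.0015  0.0901] turn [-0.19  0.14 -0.14] rows>= 2.0
shift [ 0.0715 -0.0014  0.1535] turn [-0.19  0.14 -0.14] rows>= 3.0
shift [ 0.08   -0.0014  0.1716] turn [-0.19  0.14 -0.14] rows>= 4.0
shift [ 0.0825 -0.0014  0.1771] turn [-0.19  0.14 -0.14] rows>= 4.0
[ 0.76923129  0.65729023 -2.02567118]
```

arm_command([
  [0.021,-0.001,0.045,-0.2,0.1,-0.1,10],
  [0.0418,-0.0015,0.09,-0.2,0.1,-0.1,10],
  [0.0567,-0.0015,0.122,-0.2,0.1,-0.1,10],
  [0.0715,-0.0015,0.1535,-0.2,0.1,-0.1,10],
  [0.0758,-0.0015,0.163,-0.2,0.1,-0.1,10],
  [0.08,-0.0015,0.1716,-0.2,0.1,-0.1,10],
  [0.0825,-0.0015,0.1771,-0.2,0.1,-0.1,10],
  [0.0825,-0.0015,0.1771,-0.2,0.1,-0.1,10],
])

```text
time_s: 35.5
tool_pos: [0.5446, 0.0036, 0.0772]
tool_rot: [-0.003, 0.976, -0.013, -0.217]
ft_force: [-0.1, -0.2, -2.1]
gripper_width: 0.2
grasp_force: 59.6
```

arm_command([
  [0.0008,0,0.0018,0,0,0,10],
  [0.0008,0,0.0018,0,0,0,10],
])

```text
time_s: 35.75
tool_pos: [0.5444, 0.0036, 0.0751]
tool_rot: [-0.003, 0.976, -0.013, -0.217]
ft_force: [-0.7, 0.4, -2.1]
gripper_width: 0.197
grasp_force: 59.6
```

arm_command([
  [0.0008,0,0.0018,0,0,0,10],
  [0.0008,0,0.0018,0,0,0,10],
])

```text
time_s: 36.0
tool_pos: [0.5441, 0.0035, 0.0727]
tool_rot: [-0.003, 0.976, -0.013, -0.218]
ft_force: [0.4, 0.1, -1.7]
gripper_width: 0.197
grasp_force: 59.6
```

arm_command([
  [0.0004,0,0.0009,0,0,0,10],
  [0.0008,0,0.0018,0,0,0,10],
  [0.0008,0,0.0018,0,0,0,10],
])

```text
time_s: 36.38
tool_pos: [0.5443, 0.0037, 0.0715]
tool_rot: [-0.003, 0.976, -0.013, -0.217]
ft_force: [0.8, -0.3, 4.5]
gripper_width: 0.199
grasp_force: 59.6
```

arm_command([
  [0,0,0,0,0,0,30],
  [0,0,0,0,0,0,60],
  [0,0,0,0,0,0,100],
  [0,0,0,0,0,0,100],
  [0,0,0,0,0,0,100],
  [0,0,-0.03,0,0,0,100],
  [0,0,-0.06,0,0,0,100],
  [0,0,-0.11,0,0,0,100],
  [0,0,-0.16,0,0,0,100],
  [0,0,-0.22,0,0,0,100],
])

```text
time_s: 37.62
tool_pos: [0.6377, 0.0005, 0.2711]
tool_rot: [-0.003, 0.976, -0.013, -0.218]
ft_force: [1.3, -0.4, -1.3]
gripper_width: 1.002
grasp_force: 0.0
```

Run:
```python
from h import *
Rg=axes(UY,-UZ*np.cos(.14)-UY*np.sin(.14))
print(tcp()[:3,3]);rel([.53,.40,.38],Rg)
```

```text
[6.37656591e-01 5.35725111e-04 2.71051897e-01]
shift [-0.1534 -0.3964 -0.0481] turn [-29.69  12.22 -99.49] rows>= 10.0
```

arm_command([
  [-0.015,-0.03,-0.02,-3,1.2,-10,100],
  [-0.03,-0.07,-0.035,-6,2.4,-20,100],
  [-0.046,-0.11,-0.045,-9,3.7,-30,100],
  [-0.06,-0.15,-0.048,-12,4.9,-40,100],
  [-0.077,-0.19,-0.048,-15,6.1,-50,100],
  [-0.092,-0.23,-0.048,-18,7.3,-60,100],
  [-0.107,-0.275,-0.048,-21,8.6,-70,100],
  [-0.122,-0.32,-0.048,-24,9.8,-80,100],
  [-0.138,-0.36,-0.048,-27,11,-90,100],
  [-0.1534,-0.3964,-0.0481,-29.7,12.2,-99.5,100],
])

```text
time_s: 38.88
tool_pos: [0.5288, 0.4022, 0.379]
tool_rot: [0.055, 0.625, 0.777, -0.043]
ft_force: [0.2, 0.4, -0.0]
gripper_width: 1.0
grasp_force: 0.0
```

Run:
```python
from h import *
Rg=axes(UY,-UZ*np.cos(.14)-UY*np.sin(.14));zt=Rg.as_matrix()[:,2]
p=np.array([.5347,.3672,.1258]);print(tcp()[:3,3],sense()["qpos"].round(2));rel(p-zt*.10,Rg);rel(p,Rg)
t=snap("top","t7");o=cv2.imread("pics/top0.png")
# scoop & grip check: dark pixels in scoop handle region
for n,i in(("0",o),("7",t)):
    g=cv2.cvtColor(i,cv2.COLOR_BGR2GRAY)[195:280,275:330];ys,xs=np.where(g<60);print(n,len(xs),xs.mean()+275 if len(xs) else 0,ys.mean()+195 if len(xs) else 0)
B=binf();
for n in("top","side"):
    for y in(.09-.025,.09+.025):print(n,proj(n,bp(.155,y,.007)))
```

```text
[0.52882237 0.40220811 0.37902767] [-0.28  0.95 -1.38  1.15  0.98  1.79 -1.18]
shift [ 0.0002 -0.0019  0.1557] turn [ 0.15 -0.02  0.38] rows>= 3.0
shift [ 1.000e-04 -2.200e-03  2.557e-01] turn [ 0.15 -0.02  0.38] rows>= 5.0
0 102 298.2156862745098 219.26470588235293
7 100 298.31 218.07
top [168.2 215.8]
top [148.3 220. ]
side [309.2 162.8]
side [302.8 156.2]
```

arm_command([
  [0,-0.001,0.05,0.1,0,0.3,100],
  [0,-0.002,0.1,0.1,0,0.4,100],
  [0,-0.002,0.15,0.1,0,0.4,100],
  [0,-0.002,0.15,0.1,0,0.4,100],
])

```text
time_s: 39.42
tool_pos: [0.5325, 0.3767, 0.2265]
tool_rot: [0.055, 0.631, 0.773, -0.048]
ft_force: [-1.1, 0.8, -0.3]
gripper_width: 1.0
grasp_force: 0.0
```

Run:
```python
from h import *
Rg=axes(UY,-UZ*np.cos(.14)-UY*np.sin(.14));zt=Rg.as_matrix()[:,2]
p=np.array([.5347,.3672,.1258]);print(tcp()[:3,3],sense()["qpos"].round(2));rel(p,Rg)
w=snap("wrist","w11");T=np.load("pics/w11.npy")
a,b=[proj("wrist",bp(.155,y,.007),T) for y in(.065,.115)];print(a,b)
g=cv2.cvtColor(w,cv2.COLOR_BGR2GRAY);u,v=((a+b)/2).astype(int)
for r in range(v-30,v+60,8): print(r,''.join('#' if x<60 else '.' for x in g[r,u-60:u+60:2]))
```

```text
[0.53245632 0.37671767 0.22654641] [-0.21  1.09 -1.32  1.41  1.09  1.57 -1.32]
shift [0.005  0.0008 0.1011] turn [-0.34  0.33 -0.44] rows>= 2.0
[320.1 295.9] [319.4 234.4]
235 .............................#############.....#######......
243 .............................######...####....#.............
251 .............................######..#####..................
259 .............................######..#####.......######.....
267 .............................######..####.......#######.....
275 .............................############.......######......
283 .............................############.......######......
291 .............................############.......######......
299 ............................................................
307 ............................................................
315 ............................................................
323 ............................................................
```

Run:
```python
from h import *
Rg=axes(UY,-UZ*np.cos(.14)-UY*np.sin(.14))
a=np.arctan2(12,165);r=.1654
T=tcp();t=np.load("pics/w11.npy")
for th in(.36,.40,.44):
    p=np.array([.5575,.3715,.0516])+r*((np.cos(a+th)-np.cos(a))*UX+(np.sin(a+th)-np.sin(a))*UZ);print(th,proj("wrist",bp(.155,.09,.007,th),t));rel(p,Rg)
```

```text
0.36 [332.5 254.7]
shift [0.0048 0.0085 0.1213] turn [-0.17  0.08 -0.44] rows>= 2.0
0.4 [328.7 258.6]
shift [0.0039 0.0056 0.1154] turn [-0.17  0.08 -0.44] rows>= 2.0
0.44 [324.5 262.5]
shift [0.0031 0.0024 0.1097] turn [-0.17  0.08 -0.44] rows>= 2.0
```

arm_command([
  [0.002,0.003,0.05,0,0,-0.4,100],
  [0.003,0.005,0.09,0,0,-0.4,100],
  [0.0039,0.0056,0.1154,0,0,-0.4,100],
  [0.0039,0.0056,0.1154,0,0,-0.4,10],
  [0.0039,0.0056,0.1154,0,0,-0.4,10],
  [0.0039,0.0056,0.1154,0,0,-0.4,10],
  [0.0039,0.0056,0.1154,0,0,-0.4,10],
  [0.0039,0.0056,0.1154,0,0,-0.4,10],
  [0.0039,0.0056,0.1154,0,0,-0.4,10],
  [0.0039,0.0056,0.1154,0,0,-0.4,10],
], grip_force=55)

```text
time_s: 40.72
tool_pos: [0.5399, 0.3685, 0.1154]
tool_rot: [0.054, 0.628, 0.775, -0.045]
ft_force: [-9.9, -3.1, 2.7]
gripper_width: 0.228
grasp_force: 5.0
```

Run:
```python
from h import *
s=sense();T=tcp();print(T[:3,3],s["ft_force"],s["gripper_width"],s["grasp_force"],s["qpos"].round(2))
a=np.arctan2(12,165);r=.1654;t0=.40
for th in np.linspace(.40,-.01,11)[1:]:
    d=r*((np.cos(a+th)-np.cos(a+t0))*UX+(np.sin(a+th)-np.sin(a+t0))*UZ);print(round(th,3),(T[:3,:3].T@d).round(4).tolist())
```

```text
[0.53992048 0.36847162 0.11544321] [-9.91033484 -3.14227223  2.6770985 ] 0.22771923021929527 5.021388205059338 [-0.2   1.22 -1.26  1.49  1.21  1.45 -1.37]
0.359 [0.0009, 0.003, 0.006]
0.318 [0.0017, 0.0057, 0.0122]
0.277 [0.0026, 0.0082, 0.0184]
0.236 [0.0035, 0.0104, 0.0248]
0.195 [0.0044, 0.0123, 0.0312]
0.154 [0.0053, 0.014, 0.0377]
0.113 [0.0063, 0.0154, 0.0443]
0.072 [0.0072, 0.0165, 0.0509]
0.031 [0.0082, 0.0174, 0.0576]
-0.01 [0.0091, 0.0179, 0.0643]
```

arm_command([
  [0,0,0,0,0,0,10],
  [0,0,0,0,0,0,10],
  [0.0009,0.003,0.006,0,0,0,10],
  [0.0017,0.0057,0.0122,0,0,0,10],
  [0.0026,0.0082,0.0184,0,0,0,10],
  [0.0035,0.0104,0.0248,0,0,0,10],
  [0.0044,0.0123,0.0312,0,0,0,10],
  [0.0053,0.014,0.0377,0,0,0,10],
  [0.0063,0.0154,0.0443,0,0,0,10],
  [0.0072,0.0165,0.0509,0,0,0,10],
])

```text
time_s: 41.98
tool_pos: [0.5553, 0.3717, 0.0656]
tool_rot: [0.054, 0.628, 0.775, -0.046]
ft_force: [-5.4, -4.0, 12.7]
gripper_width: 0.187
grasp_force: 53.3
```

Run:
```python
from h import *
s=sense();T=tcp();print(T[:3,3],s["ft_force"],s["gripper_width"],s["grasp_force"],s["qpos"].round(2))
```

```text
[0.55534024 0.37174596 0.0656243 ] [-5.3934103  -4.04247573 12.6550058 ] 0.18742094825348604 53.31329248845577 [-0.21  1.3  -1.22  1.45  1.27  1.41 -1.36]
```

arm_command([
  [0.0005,0.0004,0.0033,0,0,0,10],
  [0.001,0.0008,0.0067,0,0,0,10],
  [0.0015,0.0011,0.01,0,0,0,10],
  [0.0018,0.0013,0.012,0,0,0,10],
  [0.0018,0.0013,0.012,0,0,0,10],
])

```text
time_s: 42.6
tool_pos: [0.5571, 0.3721, 0.0534]
tool_rot: [0.054, 0.628, 0.775, -0.045]
ft_force: [-5.3, -4.0, 9.7]
gripper_width: 0.189
grasp_force: 54.0
```

arm_command([
  [0.0002,0,0.001,0,0,0,10],
  [0.0003,0,0.002,0,0,0,10],
  [0.0003,0,0.002,0,0,0,10],
])

```text
time_s: 42.98
tool_pos: [0.5573, 0.3721, 0.0517]
tool_rot: [0.054, 0.628, 0.775, -0.045]
ft_force: [-4.2, -3.2, 10.4]
gripper_width: 0.19
grasp_force: 53.7
```

arm_command([
  [0.0002,0,0.001,0,0,0,10],
  [0.0003,0,0.002,0,0,0,10],
  [0.0003,0,0.002,0,0,0,10],
])

```text
time_s: 43.35
tool_pos: [0.5575, 0.3722, 0.0497]
tool_rot: [0.054, 0.628, 0.775, -0.045]
ft_force: [-3.8, -4.4, 10.5]
gripper_width: 0.185
grasp_force: 53.9
```

arm_command([
  [0.0002,0,0.001,0,0,0,10],
  [0.0003,0,0.002,0,0,0,10],
  [0.0003,0,0.002,0,0,0,10],
])

```text
time_s: 43.72
tool_pos: [0.5577, 0.3722, 0.0477]
tool_rot: [0.055, 0.628, 0.775, -0.045]
ft_force: [-3.3, -3.9, 10.9]
gripper_width: 0.182
grasp_force: 54.1
```

arm_command([
  [0.0002,0,0.001,0,0,0,10],
  [0.0003,0,0.002,0,0,0,10],
  [0.0003,0,0.002,0,0,0,10],
])

```text
time_s: 44.1
tool_pos: [0.5578, 0.3722, 0.0458]
tool_rot: [0.055, 0.628, 0.775, -0.045]
ft_force: [-3.1, -4.3, 11.8]
gripper_width: 0.187
grasp_force: 53.8
```

arm_command([
  [0.0002,0,0.001,0,0,0,10],
  [0.0003,0,0.002,0,0,0,10],
  [0.0003,0,0.002,0,0,0,10],
])

```text
time_s: 44.48
tool_pos: [0.5579, 0.3723, 0.0452]
tool_rot: [0.055, 0.628, 0.775, -0.044]
ft_force: [-4.0, -5.6, 17.8]
gripper_width: 0.181
grasp_force: 53.8
```

Run:
```python
from h import *
s=snap("side","s9");o=cv2.imread("pics/side0.png");t=snap("top","t9");o2=cv2.imread("pics/t1.png")
# wrist-cam: where is the bar relative to the fingers, and lip
for th in(0,.05,.1):
    print(th,[proj("side",bp(x,y,z,th)).tolist() for x,y,z in((.183,-.055,.016),(.183,.055,.016),(.07,-.053,.13))])
# compare hand-free scene: look for lip edge column profile in side image
g=cv2.cvtColor(s,cv2.COLOR_BGR2GRAY);g0=cv2.cvtColor(o,cv2.COLOR_BGR2GRAY)
print(np.abs(g[130:240,240:360].astype(int)-g0[130:240,240:360]).mean())
```

```text
0 [[341.0, 195.8], [325.2, 179.7], [306.8, 168.7]]
0.05 [[340.7, 193.2], [324.9, 177.1], [304.6, 167.9]]
0.1 [[340.4, 190.5], [324.5, 174.6], [302.2, 167.3]]
32.157954545454544
```

arm_command([
  [0.0002,0,0.001,0,0,0,10],
  [0.0002,0,0.0015,0,0,0,10],
  [0.0002,0,0.0015,0,0,0,10],
])

```text
time_s: 44.95
tool_pos: [0.5579, 0.3723, 0.0451]
tool_rot: [0.055, 0.628, 0.775, -0.044]
ft_force: [-5.9, -8.1, 25.8]
gripper_width: 0.183
grasp_force: 53.3
```

arm_command([
  [0,0,-0.0028,0,0,0,10],
  [0,0,-0.0028,0,0,0,60],
  [0,0,-0.0028,0,0,0,100],
  [0,0,-0.0028,0,0,0,100],
  [0,0,-0.0028,0,0,0,100],
  [0,0,-0.04,0,0,0,100],
  [0,0,-0.09,0,0,0,100],
  [0,0,-0.15,0,0,0,100],
  [0,0,-0.21,0,0,0,100],
  [0,0,-0.27,0,0,0,100],
])

```text
time_s: 46.2
tool_pos: [0.55, 0.4096, 0.3095]
tool_rot: [0.054, 0.628, 0.775, -0.044]
ft_force: [1.3, -0.4, -0.2]
gripper_width: 1.0
grasp_force: 0.0
```

Run:
```python
from h import *
s=snap("wrist","w12");T=np.load("pics/w12.npy")
print(tcp()[:3,3],sense()["qpos"].round(2));rel([.5428,-.3866,.34],down(0))
for th in(0,.05,.1):print(th,proj("wrist",bp(.155,.115,.007,th),T),proj("wrist",bp(.155,.065,.007,th),T))
g=cv2.cvtColor(s,cv2.COLOR_BGR2GRAY);a=proj("wrist",bp(.155,.09,.007,0),T).astype(int)
for r in range(a[1]-40,a[1]+40,6): print(r,a[0]-50,''.join('#' if x<60 else '.' for x in g[r,a[0]-50:a[0]+50:2]))
```

```text
[0.54904559 0.41373583 0.31850137] [-0.28  1.02 -1.35  1.18  1.03  1.71 -1.19]
shift [-0.7777 -0.1732  0.0787] turn [  6.89   5.02 101.88] rows>= 13.0
0 [320.  198.9] [320.  239.5]
0.05 [319.2 201.3] [319.3 242.6]
0.1 [318.  203.9] [318.2 245.7]
179 270 ..................................................
185 270 ..................................................
191 270 ..................................................
197 270 ..................................................
203 270 ......................########....................
209 270 ......................####.###....................
215 270 ......................####.###....................
221 270 ......................####.###....................
227 270 ......................###..###....................
233 270 ......................###..###....................
239 270 ......................###..###....................
245 270 ..................................................
251 270 ..................................................
257 270 ..................................................
```

arm_command([
  [-0.04,-0.01,-0.01,0.7,0.5,10,100],
  [-0.095,-0.02,-0.01,1.4,1,20,100],
  [-0.15,-0.033,0,2.1,1.5,30,100],
  [-0.205,-0.046,0.01,2.8,2,40,100],
  [-0.26,-0.058,0.02,3.5,2.5,50,100],
  [-0.315,-0.07,0.03,4.2,3,60,100],
  [-0.37,-0.082,0.04,4.9,3.5,70,100],
  [-0.425,-0.094,0.045,5.5,4,80,100],
  [-0.48,-0.107,0.05,6.1,4.5,90,100],
  [-0.535,-0.119,0.055,6.9,5,100,100],
])

```text
time_s: 47.5
tool_pos: [0.5449, -0.1428, 0.328]
tool_rot: [0.006, 1.0, 0.013, -0.004]
ft_force: [0.9, 0.1, 0.2]
gripper_width: 0.998
grasp_force: 0.0
```

Run:
```python
from h import *
print(tcp()[:3,3],sense()["qpos"].round(2));rel([.5428,-.3866,.22],down(0))
```

```text
[ 0.54485707 -0.14284426  0.32804602] [ 0.81  0.78 -1.24  1.63  0.77  1.32 -2.11]
shift [-0.0075  0.2424  0.1109] turn [0.66 0.41 1.47] rows>= 5.0
```

arm_command([
  [-0.002,0.05,0.01,0.3,0.2,0.7,100],
  [-0.004,0.1,0.03,0.6,0.4,1.4,100],
  [-0.005,0.15,0.05,0.6,0.4,1.4,100],
  [-0.0065,0.2,0.08,0.6,0.4,1.4,100],
  [-0.0075,0.2424,0.1109,0.6,0.4,1.4,100],
  [-0.0075,0.2424,0.1109,0.6,0.4,1.4,100],
  [-0.0075,0.2424,0.1109,0.6,0.4,1.4,100],
])

```text
time_s: 48.38
tool_pos: [0.5449, -0.3834, 0.2204]
tool_rot: [-0.0, 1.0, 0.004, 0.0]
ft_force: [0.7, 0.2, 0.6]
gripper_width: 0.997
grasp_force: 0.0
```

Run:
```python
from h import *
s=snap("wrist","w13");T=np.load("pics/w13.npy")
print(tcp()[:3,3],sense()["qpos"].round(2));rel([.5428,-.3866,.133],down(0))
a=proj("wrist",[.5428,-.3866,.149],T).astype(int);print(a)
g=cv2.cvtColor(s,cv2.COLOR_BGR2GRAY)
for r in range(a[1]-24,a[1]+30,4): print(r,a[0]-40,''.join('#' if x<60 else '.' for x in g[r,a[0]-40:a[0]+40:2]))
```

```text
[ 0.54536069 -0.38283646  0.22116637] [ 1.05  1.01 -1.16  1.44  0.94  1.3  -1.74]
shift [-0.0027  0.0037  0.0882] turn [ 0.02 -0.07  0.54] rows>= 2.0
[325 269]
245 285 ...............############.............
249 285 ...............####.....###.......#.....
253 285 ...............#########.##.......######
257 285 ..............##############......######
261 285 ...............############.......######
265 285 ................##########.........#####
269 285 ...................####............#####
273 285 ....................................####
277 285 ....................................####
281 285 ....................................####
285 285 .....................................###
289 285 .....................................###
293 285 ......................................##
297 285 ........................................
```

arm_command([
  [0.004,0.0045,0.045,0,0,0.5,100],
  [0.004,0.0045,0.088,0,0,0.5,60],
  [0.004,0.0045,0.088,0,0,0.5,10],
  [0.004,0.0045,0.088,0,0,0.5,10],
  [0.004,0.0045,0.088,0,0,0.5,10],
  [0.004,0.0045,0.088,0,0,0.5,10],
  [0.004,0.0045,0.088,0,0,0.5,10],
  [0.004,0.0045,0.088,0,0,0.5,10],
  [0.004,0.0045,0.088,0,0,0.5,10],
  [0.004,0.0045,0.088,0,0,0.5,10],
], grip_force=15)

```text
time_s: 49.68
tool_pos: [0.5491, -0.3868, 0.1324]
tool_rot: [-0.001, 1.0, 0.0, 0.0]
ft_force: [-0.3, 5.8, 2.6]
gripper_width: 0.198
grasp_force: 15.0
```

Run:
```python
from h import *
t=tcp();s=sense();print(t[:3,3],s["ft_force"],s["gripper_width"],s["grasp_force"])
P=np.array([.5864,-.2695]);k=t[:2,3];v=k-P;r=np.hypot(*v);a=np.degrees(np.arctan2(v[1],v[0]))%360;print(r,a)
r=.1245
pr=np.zeros(2)
for i,b in enumerate(np.linspace(a,151,18)[1:]):
    p=P+r*np.array([np.cos(np.radians(b)),np.sin(np.radians(b))]);d=(t[:3,:3].T@np.r_[p-k,0])[:2]
    print(i+1,round(b,1),d.round(4).tolist(),(d-pr).round(4).tolist())
    if i==8: pr=d
```

```text
[ 0.54907804 -0.38682019  0.13244704] [-0.32226463  5.8201386   2.60946909] 0.19769943833976045 14.998385687358677
0.12311359010333252 252.35306716946874
1 246.4 [-0.0125, -0.0032] [-0.0125, -0.0032]
2 240.4 [-0.0241, -0.009] [-0.0241, -0.009]
3 234.5 [-0.035, -0.016] [-0.035, -0.016]
4 228.5 [-0.0452, -0.0241] [-0.0452, -0.0241]
5 222.5 [-0.0544, -0.0331] [-0.0544, -0.0331]
6 216.6 [-0.0626, -0.0431] [-0.0626, -0.0431]
7 210.6 [-0.0698, -0.0539] [-0.0698, -0.0539]
8 204.7 [-0.0758, -0.0654] [-0.0758, -0.0654]
9 198.7 [-0.0806, -0.0774] [-0.0806, -0.0774]
10 192.7 [-0.0841, -0.0899] [-0.0035, -0.0125]
11 186.8 [-0.0863, -0.1027] [-0.0057, -0.0252]
12 180.8 [-0.0871, -0.1156] [-0.0066, -0.0381]
13 174.8 [-0.0867, -0.1285] [-0.0061, -0.0511]
14 168.9 [-0.0848, -0.1413] [-0.0042, -0.0639]
15 162.9 [-0.0817, -0.1539] [-0.0011, -0.0765]
16 157.0 [-0.0772, -0.1661] [0.0034, -0.0886]
17 151.0 [-0.0715, -0.1777] [0.0091, -0.1003]
```

arm_command([
  [-0.0125,-0.0032,0,0,0,0,10],
  [-0.0241,-0.009,0,0,0,0,10],
  [-0.035,-0.016,0,0,0,0,10],
  [-0.0452,-0.0241,0,0,0,0,10],
  [-0.0544,-0.0331,0,0,0,0,10],
  [-0.0626,-0.0431,0,0,0,0,10],
  [-0.0698,-0.0539,0,0,0,0,10],
  [-0.0758,-0.0654,0,0,0,0,10],
  [-0.0806,-0.0774,0,0,0,0,10],
], grip_force=22)

```text
time_s: 50.8
tool_pos: [0.4648, -0.3169, 0.1321]
tool_rot: [0.005, 1.0, -0.004, -0.004]
ft_force: [-6.0, -8.5, 6.0]
gripper_width: 0.195
grasp_force: 22.0
```

arm_command([
  [-0.0035,-0.0125,0,0,0,0,10],
  [-0.0057,-0.0252,0,0,0,0,10],
  [-0.0066,-0.0381,0,0,0,0,10],
  [-0.0061,-0.0511,0,0,0,0,10],
  [-0.0042,-0.0639,0,0,0,0,10],
  [-0.0011,-0.0765,0,0,0,0,10],
  [0.0034,-0.0886,0,0,0,0,10],
  [0.0065,-0.0955,0,0,0,0,10],
  [0.0065,-0.0955,0,0,0,0,10],
])

```text
time_s: 51.92
tool_pos: [0.4727, -0.2179, 0.1318]
tool_rot: [0.003, 1.0, -0.002, -0.003]
ft_force: [-5.9, -2.7, 6.5]
gripper_width: 0.193
grasp_force: 22.0
```

Run:
```python
from h import *
t=tcp();s=sense();print(t[:3,3],s["ft_force"],s["gripper_width"])
v=t[:2,3]-[.5864,-.2695];print(np.hypot(*v),np.degrees(np.arctan2(v[1],v[0])))
```

```text
[ 0.47269396 -0.21793821  0.13184733] [-5.94290529 -2.70778401  6.53618674] 0.19283825685843134
0.124850640618408 155.60734010804336
```

arm_command([
  [0.0015,-0.003,0,0,0,0,10],
  [0.003,-0.006,0,0,0,0,10],
  [0.003,-0.006,0,0,0,0,10],
])

```text
time_s: 52.3
tool_pos: [0.4727, -0.2177, 0.1316]
tool_rot: [0.008, 1.0, -0.004, -0.006]
ft_force: [-12.4, -13.9, 14.3]
gripper_width: 0.195
grasp_force: 22.0
```

arm_command([
  [0.0015,-0.003,0,0,0,0,10],
  [0.0025,-0.005,0,0,0,0,10],
  [0.0025,-0.005,0,0,0,0,10],
])

```text
time_s: 52.68
tool_pos: [0.4729, -0.2175, 0.1314]
tool_rot: [0.013, 1.0, -0.006, -0.009]
ft_force: [-16.6, -21.8, 20.7]
gripper_width: 0.197
grasp_force: 21.9
```

arm_command([
  [-0.0045,0.01,0,0,0,0,10],
  [-0.0045,0.01,0,0,0,0,60],
  [-0.0045,0.01,0,0,0,0,100],
  [-0.0045,0.01,0,0,0,0,100],
  [-0.0045,0.01,0,0,0,0,100],
  [-0.0045,0.01,-0.05,0,0,0,100],
  [-0.0045,0.01,-0.1,0,0,0,100],
  [-0.0045,0.01,-0.15,0,0,0,100],
  [-0.0045,0.01,-0.2,0,0,0,100],
  [-0.0045,0.01,-0.2,0,0,0,100],
])

```text
time_s: 53.92
tool_pos: [0.478, -0.2141, 0.3357]
tool_rot: [0.001, 1.0, -0.001, 0.003]
ft_force: [-0.1, 0.5, -0.8]
gripper_width: 1.0
grasp_force: 0.0
```

Run:
```python
from h import *
w=snap("wrist","w14");T=np.load("pics/w14.npy");print(T[:3,3])
g=cv2.cvtColor(w,cv2.COLOR_BGR2GRAY)
# knob column blob
h=cv2.cvtColor(w,cv2.COLOR_BGR2HSV)
a=proj("wrist",[.4729,-.2175,.149],T);print("pred knobtop",a)
u,v=a.astype(int)
for r in range(v-24,v+24,4): print(r,u-40,''.join('#' if x<60 else '.' for x in g[r,u-40:u+40:2]))
# yellow anywhere around port / bin
m=((h[...,0]>20)&(h[...,0]<32)&(h[...,1]>150)&(h[...,2]>90)).astype(np.uint8)
P=[pw("wrist",uu,vv,.1,T)[:2].round(3) for uu,vv in[(320,150),(320,300)]]
k,l,st,ce=cv2.connectedComponentsWithStats(m);print([(int(st[j,4]),ce[j].round().tolist()) for j in range(1,k) if st[j,4]>30])
t=snap("top","t10");o=cv2.imread("pics/top0.png")
for n,i in(("0",o),("10",t)):
    q=cv2.cvtColor(i,cv2.COLOR_BGR2GRAY)[195:280,275:330];ys,xs=np.where(q<60);print(n,len(xs),xs.mean()+275 if len(xs) else 0,ys.mean()+195 if len(xs) else 0)
    c=i[180:285,130:260];hh=cv2.cvtColor(c,cv2.COLOR_BGR2HSV);print("yellow in bin",int(((hh[...,0]>20)&(hh[...,0]<32)&(hh[...,1]>120)&(hh[...,2]>100)).sum()))
```

```text
[ 0.47797123 -0.2140852   0.33566011]
pred knobtop [323.6 226.6]
202 283 ........................................
206 283 ........................................
210 283 ........................................
214 283 ...................#####................
218 283 ..................#######...............
222 283 ..................##....##..............
226 283 ..................########..............
230 283 ..................########..............
234 283 .....................##.................
238 283 ........................................
242 283 ........................................
246 283 ........................................
[(32, [462.0, 55.0]), (40, [389.0, 364.0]), (51, [384.0, 425.0])]
0 102 298.2156862745098 219.26470588235293
yellow in bin 383
10 101 298.28712871287127 218.13861386138615
yellow in bin 0
```

```bash
python3 -c "
from station import *
print(finish_job())"
```

```text
the job is handed in; nothing more can be done
None
```

The job is handed in at about 54 s: all four chunks I saw are in the feed box, the bin is empty and level, the scoop is back within about 3 mm of where it lay, and the cover was pushed closed until it would go no further; the bystander items were not checked at the end.

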